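Clear the pack outfeed into a tray and tag it

TASK

Collect every finished seasoning pack from the machine's catch tray into the empty white food tray, and move both sprung tag clips from their parking rail onto the rim of that food tray, squeezing each open, pushing it fully down over the rim upright and letting it bite. When all of that is done, press the green button on the machine all the way in, to call the next batch. Leave the tub, the label roll and the scoop where they are and do not tip the food tray.

Things in the scene. Friction and masses are not known exactly. Their poses are not given: they have to be found in the camera images.
- pack0: sealed rectangular seasoning pack, white with a green top and yellow band, 36 (its x) x 54 (its y) x 34 mm high, 70 g, rigid; origin at the centre of its underside. Starts standing in the catch tray; may be absent
- pack1: sealed rectangular seasoning pack, white with a green top and yellow band, 36 (its x) x 54 (its y) x 34 mm high, 70 g, rigid; origin at the centre of its underside. Starts standing in the catch tray; may be absent
- pack2: sealed rectangular seasoning pack, white with a green top and yellow band, 36 (its x) x 54 (its y) x 34 mm high, 70 g, rigid; origin at the centre of its underside. Starts standing in the catch tray; may be absent
- pack3: sealed rectangular seasoning pack, white with a green top and yellow band, 36 (its x) x 54 (its y) x 34 mm high, 70 g, rigid; origin at the centre of its underside. Starts standing in the catch tray; may be absent
- pack4: sealed rectangular seasoning pack, white with a green top and yellow band, 36 (its x) x 54 (its y) x 34 mm high, 70 g, rigid; origin at the centre of its underside. Starts standing in the catch tray; may be absent
- clip_blue: blue sprung tag clip, 44 g, starts clipped on the parking rail. Origin midway between its jaw tips (its lowest point); z up, x along the edge it bites, y across it (squeeze direction). Jaws 26 mm long in x; biting pads from z = 0 to 10 mm, where a stop between the jaws meets the top of the edge when fully on. Tag sticks out to x = +44 mm at z = 14 to 34 mm; top at z = 80 mm
- clip_orange: orange sprung tag clip, 44 g, starts clipped on the parking rail. Origin midway between its jaw tips (its lowest point); z up, x along the edge it bites, y across it (squeeze direction). Jaws 26 mm long in x; biting pads from z = 0 to 10 mm, where a stop between the jaws meets the top of the edge when fully on. Tag sticks out to x = +44 mm at z = 14 to 34 mm; top at z = 80 mm
- clip_blue_jaw1 (a joint): angle of the +y jaw of the blue clip: 0 when biting an 8 mm edge, -0.06 when shut on nothing, +0.28 when squeezed fully open; sprung shut; both jaws move alike
- clip_blue_jaw2 (a joint): angle of the -y jaw of the blue clip: 0 when biting an 8 mm edge, -0.06 when shut on nothing, +0.28 when squeezed fully open; sprung shut; both jaws move alike
- clip_orange_jaw1 (a joint): angle of the +y jaw of the orange clip: 0 when biting an 8 mm edge, -0.06 when shut on nothing, +0.28 when squeezed fully open; sprung shut; both jaws move alike
- clip_orange_jaw2 (a joint): angle of the -y jaw of the orange clip: 0 when biting an 8 mm edge, -0.06 when shut on nothing, +0.28 when squeezed fully open; sprung shut; both jaws move alike
- clip_rail: fixed parking rail: grey base 200 x 60 x 8 mm with an upright 8 mm thick aluminium strip, 190 mm long along its x, whose top edge is 60 mm above the table; origin under its centre. The clips sit about 50 mm either side of its middle, their x along the rail's x, jaw tips 50 mm above the table
- clip_blue_grip (a point): middle of the blue clip's handles, 63 mm above its origin. Two handles 24 mm wide (x), splaying upward: 57 mm over their outsides at the top while biting. Squeezed in y to the stop (about 9 N) they stand parallel, 30 mm over their outsides, from 44 to 82 mm above the origin, and the jaws open to 26 mm
- clip_orange_grip (a point): middle of the orange clip's handles, 63 mm above its origin. Two handles 24 mm wide (x), splaying upward: 57 mm over their outsides at the top while biting. Squeezed in y to the stop (about 9 N) they stand parallel, 30 mm over their outsides, from 44 to 82 mm above the origin, and the jaws open to 26 mm
- tote: loose empty white food tray, 0.4 kg, 206 (its x) x 255 (its y) x 66 mm high; origin at the centre of its underside. Inner floor 6 mm up, free from x = -83 to 83 and y = -107 to 107 mm. Its rim is an 8 mm thick upright lip all round, centred on x = +98 and -99 mm (long sides) and y = +124 and -123 mm (short sides)
- tote_rim (a point): top of the rim, on its centre line, in the middle of the tray's +y short side. The lip is 8 mm thick, from z = 54 to 66 mm in the tray's frame, straight up to 25 mm from the corners; below it the wall steps 11 mm inward, so a jaw inside the rim can go down to z = 54 mm. A clip fully on has its origin at z = 56 mm, 10 mm below this point
- outfeed: fixed outfeed of the packing machine: steel catch tray 190 (x) x 290 (y) mm, floor 5 mm high, lip 18 mm high and 4 mm thick all round, origin under the middle of the catch tray; behind it, from x = 105 to 175 mm, a blue housing 170 mm wide and 55 mm high that carries the green button on its top
- call_button_top (a point): middle of the top face of the green push button (28 mm across), pressed straight down
- call_button (a joint): travel of the green button, 0 to 0.006 m, sprung; about 5 N presses it fully
- tie_tub: bystander, not part of the job, leave it where it is: small white round tub, 70 mm across, 45 mm high, origin under its centre
- label_roll: bystander, not part of the job, leave it where it is: white label roll, 92 mm across, 52 mm high, origin under its centre
- steel_scoop: bystander, not part of the job, leave it where it is: steel scoop 60 x 206 x 32 mm, lying, origin under its centre
Not all that is in view belongs to the job. What is shaped like the pack4 but pink is not meant.

How it is judged:
On the way, in this order (a step that is already met when the one before it is completed fails the run):
1. every pack that came out lies in the food tray and both clips bite the food tray's rim (x of pack0 in the frame of tote between -0.085 and 0.085 m and y of pack0 in the frame of tote between -0.11 and 0.11 m and z of pack0 in the frame of tote between -0.005 and 0.062 m and x of pack1 in the frame of tote between -0.085 and 0.085 m and y of pack1 in the frame of tote between -0.11 and 0.11 m and z of pack1 in the frame of tote between -0.005 and 0.062 m and x of pack2 in the frame of tote between -0.085 and 0.085 m and y of pack2 in the frame of tote between -0.11 and 0.11 m and z of pack2 in the frame of tote between -0.005 and 0.062 m and x of pack3 in the frame of tote between -0.085 and 0.085 m and y of pack3 in the frame of tote between -0.11 and 0.11 m and z of pack3 in the frame of tote between -0.005 and 0.062 m and x of pack4 in the frame of tote between -0.085 and 0.085 m and y of pack4 in the frame of tote between -0.11 and 0.11 m and z of pack4 in the frame of tote between -0.005 and 0.062 m and (x of clip_blue in the frame of tote between 0.091 and 0.105 m or x of clip_blue in the frame of tote between -0.106 and -0.092 m or y of clip_blue in the frame of tote between 0.117 and 0.131 m or y of clip_blue in the frame of tote between -0.13 and -0.116 m) and z of clip_blue in the frame of tote between 0.05 and 0.064 m and angle between each of clip_blue, clip_orange's own z axis and vertical below 0.25 rad and value of joint clip_blue_jaw1 between -0.035 and 0.07 rad and value of joint clip_blue_jaw2 between -0.035 and 0.07 rad and (x of clip_orange in the frame of tote between 0.091 and 0.105 m or x of clip_orange in the frame of tote between -0.106 and -0.092 m or y of clip_orange in the frame of tote between 0.117 and 0.131 m or y of clip_orange in the frame of tote between -0.13 and -0.116 m) and z of clip_orange in the frame of tote between 0.05 and 0.064 m and value of joint clip_orange_jaw1 between -0.035 and 0.07 rad and value of joint clip_orange_jaw2 between -0.035 and 0.07 rad), for 0.2 s.
2. then the green button is pressed fully in (value of joint call_button above 0.0045 m), for 0.05 s.
At the end, for the whole second after the job is handed in: Every pack rests inside the food tray (origin below 62 mm in its frame); both clips bite its rim: within 7 mm of the lip's centre line, origin 50 to 64 mm above the tray's underside, upright within 0.25 rad, jaws -0.035 to 0.07 rad; button out again; all at rest, tray level (all of step 1 and linear speed of each of pack0, pack1, pack2, pack3, pack4, clip_blue, clip_orange, tote below 0.03 m/s and angle between tote's own z axis and vertical below 0.08 rad and value of joint call_button below 0.002 m); the robot touches nothing.
It fails at once if the tub, label roll or scoop is moved more than 3 cm (distance of any of tie_tub, label_roll, steel_scoop from where it was at the start of the episode above 0.03 m).
It fails at once if the food tray is tipped (angle between tote's own z axis and vertical above 0.4 rad).
It fails at once if the green button is pressed before the packs and clips are in place (value of joint call_button above 0.004 m and not ((x of pack0 in the frame of tote between -0.085 and 0.085 m and y of pack0 in the frame of tote between -0.11 and 0.11 m and z of pack0 in the frame of tote between -0.005 and 0.062 m) and (x of pack1 in the frame of tote between -0.085 and 0.085 m and y of pack1 in the frame of tote between -0.11 and 0.11 m and z of pack1 in the frame of tote between -0.005 and 0.062 m) and (x of pack2 in the frame of tote between -0.085 and 0.085 m and y of pack2 in the frame of tote between -0.11 and 0.11 m and z of pack2 in the frame of tote between -0.005 and 0.062 m) and (x of pack3 in the frame of tote between -0.085 and 0.085 m and y of pack3 in the frame of tote between -0.11 and 0.11 m and z of pack3 in the frame of tote between -0.005 and 0.062 m) and (x of pack4 in the frame of tote between -0.085 and 0.085 m and y of pack4 in the frame of tote between -0.11 and 0.11 m and z of pack4 in the frame of tote between -0.005 and 0.062 m) and (x of clip_blue in the frame of tote between 0.091 and 0.105 m or x of clip_blue in the frame of tote between -0.106 and -0.092 m or y of clip_blue in the frame of tote between 0.117 and 0.131 m or y of clip_blue in the frame of tote between -0.13 and -0.116 m) and z of clip_blue in the frame of tote between 0.05 and 0.064 m and angle between each of clip_blue, clip_orange's own z axis and vertical below 0.25 rad and value of joint clip_blue_jaw1 between -0.035 and 0.07 rad and value of joint clip_blue_jaw2 between -0.035 and 0.07 rad and (x of clip_orange in the frame of tote between 0.091 and 0.105 m or x of clip_orange in the frame of tote between -0.106 and -0.092 m or y of clip_orange in the frame of tote between 0.117 and 0.131 m or y of clip_orange in the frame of tote between -0.13 and -0.116 m) and z of clip_orange in the frame of tote between 0.05 and 0.064 m and value of joint clip_orange_jaw1 between -0.035 and 0.07 rad and value of joint clip_orange_jaw2 between -0.035 and 0.07 rad)).
Of pack0, pack1, pack2, pack3, pack4 only 3 to 5 are there at a start; the rules pass over those that are not, and their reading is None.
At some moment in a run one of pack0, pack1, pack2, pack3, pack4 may be knocked a few centimetres aside while the robot is not near it.
It also fails if it takes over 210 s, if anything falls off the work surface, if the arm or the gripper's body presses on something with over 40 N, if the wrist force passes 120 N, or if a joint passes its speed limit or range.

ROBOT

A 6-joint arm with a two-finger parallel gripper is mounted at the origin on a cart in front of the work surface, level with it; the furniture and walls round the work are solid. World frame = base frame: x ahead of the robot, y to its left, z up, the work surface at z = 0. Lengths are in m, angles in rad, forces in N, time in s.
With the tool pointing down it reaches from about 0.325 to 0.775 m from the base axis. Payload 9.3 kg.
Tool frame: the origin (TCP) lies at the very end of the fingers, on their centre line; the grasp point (between the pads) lies robot.pinch_z behind it (robot.pinch_z is the distance from the TCP to the grasp point, in m); z points along the fingers, y is the line along which they close (so a half turn about z gives the same grasp; the last joint's range is limited). The gripper opens to 85 mm and grips with 20 to 120 N. Pads are 22 mm wide; open, the fingers measure 114 mm over their backs; the gripper's body (76 mm by 85 mm) begins 54 mm behind the grasp point. The pads swing forward as they close: fully open they stand 13 mm farther back than shut.
Start: joints at [1.119, 0.259, 0.021, 1.334, 0, 1.418], TCP at [0.162, 0.526, 0.231] pointing down, gripper open.
Joint ranges: [-3.04, 3.04], [-0.91, 1.82], [-1.04, 1.36], [-1.92, 1.95], [-1.52, 1.45], [-3.14, 3.14]. Speed limits (rad/s): [2.22, 2.22, 2.79, 3.14, 3.14, 3.14].

INTERFACE

Orientations are given as a unit quaternion [w, x, y, z].
In Python, from cell import readout, read_camera, robot, models gives the robot as it stands.
- The arm moves only by the tool play_rows, never from a script. Its argument "motion" is a list of rows, each an object of numbers: "gripper": the closure, from 0 (fully open) to 1 (shut); "x", "y", "z": the shift along the world's x, y, z in cm; "yaw": the turn about the world's z in rad. A call has 1 to 8 rows; each row is the pose to reach, as a shift and turn from the pose commanded when the call began; what a row does not reach only later rows make up. A row lasts 1/10 s, in which the tool goes at most 50 mm and 8.59 degrees, less where a joint would pass 70% of its speed; a pose out of reach is approached as far as the arm can. A call with a gripper value outside its range is refused whole. The fingers move at their own pace and stop on an object; the grip force is fixed at half the most. Time passes only in rows, so rows that repeat a pose let the fingers close. It gives the time, the measured TCP pose, the force, the opening and the grip force at its end, in the units of the state.
- readout.get_state(): the state, without advancing time (a new reading comes with each control period).
- read_camera(name): name is "scene" or "top" or "wrist"; returns a dict with "img" (480x640x3 uint8, blue, green, red), "camera_matrix" (3x3 intrinsics, pixels), "T" (4x4, takes a point from camera to world coordinates). Camera axes: x right, y up, looking along -z (the intrinsics and any distortion apply to the point x, -y, -z); pixel columns grow to the right and rows downward; lengths in m; the calibration is good to about 2 mm. The wrist camera is an equidistant fisheye: a pixel r from the principal point sees the ray r / f radians off the axis. A picture is of the moment at which its call begins. There is no depth.
- robot.close_job(): hands the job in; it is judged then, once.
Trained networks look in a picture, given as the dict that the camera call returned (one of the last four; its "shot" number tells which), for a name from the list of things; names that differ only in an ending like _2 or _b are one class to them, and where a whole thing is asked for, a point or a joint stands for the part that bears it (a point fixed in the world has none). Each returns a list of dicts, best first, with "confidence" (0 to 1); they miss things now and then, are a little off and sometimes report something else, mostly with a low value. They report only what shows in the picture. A call takes as long as a camera call. They do not tell look-alikes from the thing itself.
- models.spot_in(name, picture): "position" ([x, y, z] in m, in the coordinates of the camera as it stood for that picture, good to about 4 mm: the middle of the surface that is visible of it).
- models.silhouettes(name, picture): "pixels" (480x640 bool, what is visible of it).
The state is a dict: "t": time; "q": joint angles; "dq": joint speeds; "tau": joint torques, N m; "eef_pos": TCP position; "tool_rot": TCP orientation; "ft_force": force on the tool from outside, world axes, zero at the start; "ft_torque": the same for the moment, N m; "gripper_width": finger opening in m; "gripper_force": force on a finger pad.
Only numpy, scipy, OpenCV 4.12 (cv2) and the standard library are available. Lean on these libraries where they do the work, as an engineer would, in place of code of your own. Each camera call takes 0.05 s, during which the arm holds its last target. There are 200 camera calls.

## Working session

There is one attempt and no reset: what is moved stays moved. The work goes in short steps, Python scripts to look and compute and a tool call to move; the robot and the scene stay as the last step left them, time stands still between calls to the robot, and variables do not carry over. Pictures are saved under pics/ and viewed, at most 14 in all, crops included, and the job is handed in when it is done.

Besides the shell and the picture viewer there is one more tool, called after ">>>" as name(argument=value, ...), one argument or row to a line, values as JSON. play_rows: Moves the arm, as the interface text tells. Its arguments: {"type":"object","properties":{"motion":{"type":"array"}},"required":["motion"]}

```bash
ls && mkdir -p pics && cat > h.py <<'E'
import numpy as np, cv2
from cell import readout, read_camera, robot, models
def w(p,pic): return (pic["T"]@np.r_[p,1])[:3]
def px(P,pic):
    c=np.linalg.inv(pic["T"])@np.r_[P,1]; K=pic["camera_matrix"]
    return K[0,0]*c[0]/-c[2]+K[0,2], K[1,1]*-c[1]/-c[2]+K[1,2]
def onplane(u,v,z,pic):
    K=pic["camera_matrix"]; d=pic["T"][:3,:3]@np.array([(u-K[0,2])/K[0,0],-(v-K[1,2])/K[1,1],-1]); o=pic["T"][:3,3]
    return o+d*(z-o[2])/d[2]
def rect(m,z,pic):
    ys,xs=np.nonzero(m); P=np.array([onplane(u,v,z,pic)[:2] for u,v in zip(xs,ys)])*1000
    return cv2.minAreaRect(P.astype(np.float32))
E
python3 - <<'E'
from h import *
s=readout.get_state(); print(s["t"],s["eef_pos"],s["tool_rot"],s["gripper_width"],robot.pinch_z)
for n in ["top","scene"]:
    p=read_camera(n); cv2.imwrite(f"pics/{n}0.png",p["img"]); print(n,p["camera_matrix"].tolist(),p["T"][:3].round(3).tolist())
    for k in ["pack0","clip_blue","clip_orange","clip_rail","tote","tote_rim","outfeed","call_button_top","tie_tub","label_roll","steel_scoop"]:
        for r in models.spot_in(k,p):
            P=w(r["position"],p); print(k,round(r["confidence"],2),P.round(3),np.round(px(P,p)))
E
```

```text
pics
0.0 [0.16178909 0.5253678  0.23066548] [-1.91086231e-04  1.48830366e-01  9.88862513e-01 -6.44509550e-04] 0.08549270008648398 0.0187
top [[581.3109144802008, 0.0, 325.6958293644973], [0.0, 581.3109144802008, 242.66863900837123], [0.0, 0.0, 1.0]] [[0.009, 0.991, -0.133, 0.379], [-1.0, 0.01, 0.004, 0.052], [0.005, 0.133, 0.991, 1.357]]
pack0 0.9 [0.525 0.108 0.04 ] [299. 256.]
pack0 0.8 [0.536 0.171 0.036] [271. 251.]
pack0 0.8 [ 0.505 -0.042  0.037] [364. 265.]
pack0 0.61 [0.536 0.247 0.038] [238. 251.]
pack0 0.58 [0.459 0.141 0.038] [284. 285.]
pack0 0.57 [0.457 0.216 0.042] [250. 285.]
clip_blue 0.67 [0.546 0.391 0.092] [169. 243.]
clip_orange 0.66 [0.45  0.4   0.089] [163. 286.]
clip_orange 0.52 [ 0.689 -0.294  0.007] [470. 190.]
clip_rail 0.61 [0.501 0.377 0.008] [183. 266.]
clip_rail 0.56 [0.548 0.391 0.091] [169. 241.]
tote 0.83 [ 0.51  -0.287  0.004] [468. 266.]
tote_rim 0.58 [ 0.507 -0.29   0.011] [470. 266.]
outfeed 0.83 [0.525 0.178 0.005] [270. 257.]
outfeed 0.71 [0.451 0.401 0.091] [162. 286.]
call_button_top 0.63 [0.639 0.171 0.078] [271. 203.]
tie_tub 0.67 [ 0.369 -0
[... 578 characters left out ...]
519 0.087 0.033] [312. 265.]
pack0 0.58 [0.447 0.207 0.035] [262. 249.]
clip_blue 0.55 [0.544 0.378 0.09 ] [263. 192.]
clip_orange 0.78 [0.442 0.388 0.09 ] [227. 200.]
clip_orange 0.32 [0.538 0.161 0.034] [303. 247.]
clip_rail 0.66 [0.493 0.385 0.021] [247. 217.]
tote 0.58 [ 0.518 -0.28   0.011] [416. 372.]
tote_rim 0.64 [ 0.521 -0.282  0.015] [418. 371.]
tote_rim 0.44 [0.545 0.38  0.088] [263. 192.]
outfeed 0.83 [0.53  0.141 0.011] [304. 259.]
call_button_top 0.38 [0.63  0.163 0.074] [333. 223.]
tie_tub 0.79 [ 0.374 -0.008  0.026] [279. 312.]
label_roll 0.97 [ 0.652 -0.075  0.046] [400. 277.]
steel_scoop 0.8 [ 0.692 -0.291  0.018] [484. 337.]
steel_scoop 0.74 [0.544 0.381 0.093] [262. 190.]
```

```bash
python3 - <<'E'
from h import *
i=cv2.imread("pics/top0.png"); c=i[170:350,130:430]
cv2.imwrite("pics/topcrop.png",cv2.resize(c,(800,480),interpolation=cv2.INTER_CUBIC))
E
```

```text
(no output)
```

View pics/top0.png

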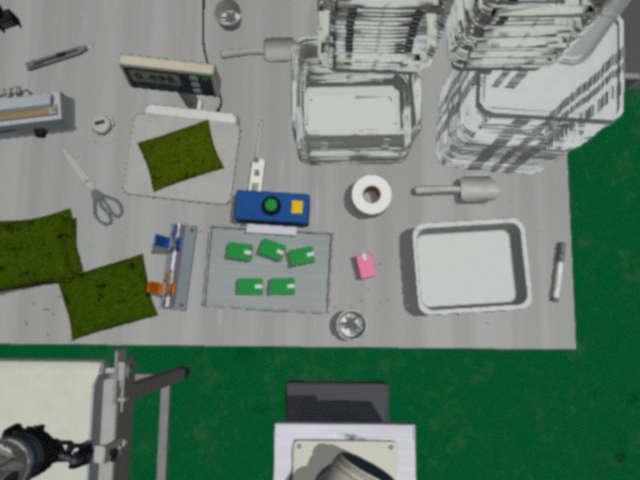

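View pics/topcrop.png

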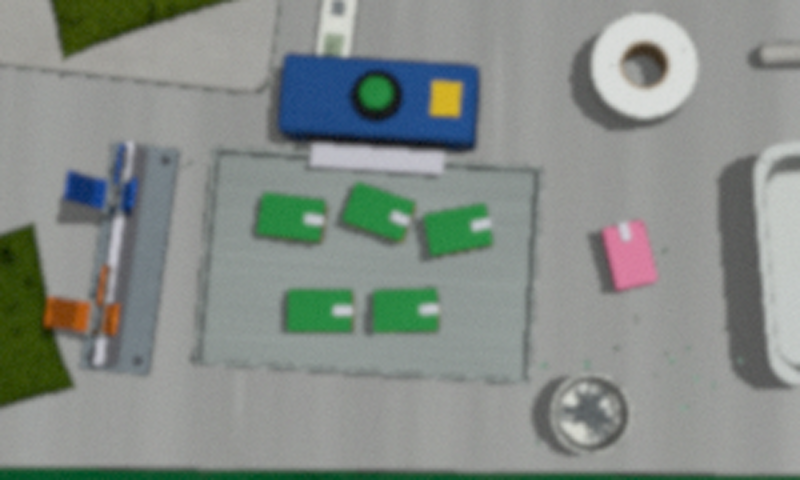

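The top view shows five green packs in the catch tray (crop px 290,218; 378,212; 457,230; 318,311; 404,311). The pink look-alike is at (630,255), outside the tray, so I'm leaving it. The clips on the rail are blue (120,185) and orange (105,310). The full image shows the tote at (470,266), the green button at (270,205), the roll at (371,196), the tub at (350,325) and the scoop at (470,189). Candidates for "pack" are the five green ones plus the pink one, and I choose the green ones. Next I'll get the orientations, plus a wrist view for the clips.

```bash
cat >> h.py <<'E'
def packs(pic=None,verbose=True):
    pic=pic or read_camera("top"); hsv=cv2.cvtColor(pic["img"],cv2.COLOR_BGR2HSV)
    m=((hsv[...,0]>50)&(hsv[...,0]<80)&(hsv[...,1]>120)&(hsv[...,2]>60)).astype(np.uint8)
    n,l,st,ce=cv2.connectedComponentsWithStats(m); out=[]
    for i in range(1,n):
        if not 100<st[i,4]<900: continue
        u,v=ce[i]
        if not (195<u<540 and 215<v<340): continue
        mm=cv2.morphologyEx((l==i).astype(np.uint8),cv2.MORPH_CLOSE,np.ones((9,9)))
        r=rect(mm,0.039 if u<400 else 0.04,pic); (a,b),(s1,s2),an=r
        if s1>s2: an+=90   # direction of short side
        an=(an+45)%180-45
        out.append((a/1000,b/1000,an)); 
        if verbose: print("pack %.3f %.3f short-dir %.0f deg size %.0fx%.0f"%(a/1000,b/1000,an,s1,s2))
    return out
E
python3 - <<'E'
from h import *
p=read_camera("top"); packs(p)
for k,z in [("tote",.066),("clip_rail",.008),("outfeed",.018),("clip_blue",.12),("clip_orange",.12),("call_button_top",.07)]:
    for r in models.silhouettes(k,p)[:2]:
        m=r["pixels"]; ys,xs=np.nonzero(m); print(k,round(r["confidence"],2),m.sum(),xs.min(),xs.max(),ys.min(),ys.max(),np.round(rect(m,z,p)[0]),np.round(rect(m,z,p)[1:][0]),round(rect(m,z,p)[2],1))
q=read_camera("wrist"); cv2.imwrite("pics/w0.png",q["img"]); print(q["T"].round(3).tolist(),q["camera_matrix"][0,0])
E
```

```text
pack 0.540 0.172 short-dir -20 deg size 53x34
pack 0.534 0.246 short-dir -7 deg size 52x34
pack 0.525 0.103 short-dir 12 deg size 34x51
pack 0.455 0.220 short-dir 1 deg size 32x50
pack 0.456 0.146 short-dir 1 deg size 32x52
tote 0.72 10247 412 531 218 313 [ 505. -277.] [207. 258.] 3.3
clip_rail 0.87 1809 160 196 223 310 [502. 389.] [ 61. 201.] 84.6
clip_rail 0.74 126 265 277 199 210 [650. 177.] [26. 28.] 0.6
outfeed 0.89 10702 203 333 190 313 [541. 177.] [291. 277.] 87.1
clip_blue 0.73 372 154 180 224 250 [553. 388.] [57. 56.] 2.4
clip_orange 0.76 298 148 173 276 294 [450. 397.] [39. 53.] 2.5
call_button_top 0.44 120 265 276 199 210 [637. 172.] [25. 25.] 1.2
call_button_top 0.37 174 147 163 281 293 [449. 424.] [35. 25.] 83.5
[[0.294, -0.918, -0.267, 0.094], [0.956, 0.283, 0.082, 0.546], [0.0, -0.279, 0.96, 0.374], [0.0, 0.0, 0.0, 1.0]] 371.64829954431775
```

View pics/w0.png

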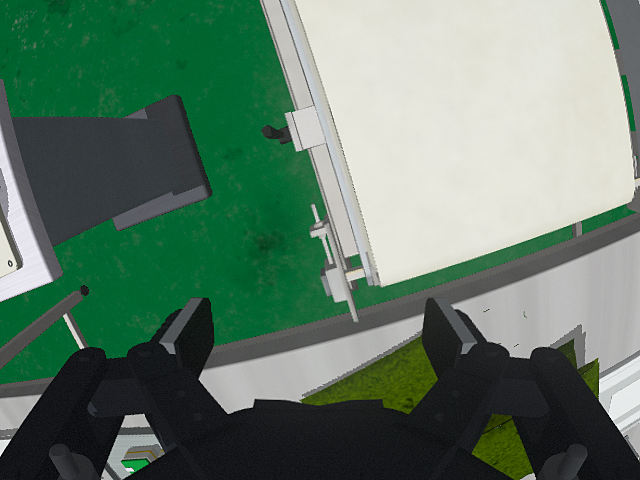

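>>> play_rows(
  motion=[
    {"gripper": 0.25,"x": 29.3,"y": -30.5,"z": -5,"yaw": -1.255},
    {"gripper": 0.25,"x": 29.3,"y": -30.5,"z": -5,"yaw": -1.255},
    {"gripper": 0.25,"x": 29.3,"y": -30.5,"z": -5,"yaw": -1.255},
    {"gripper": 0.25,"x": 29.3,"y": -30.5,"z": -5,"yaw": -1.255},
    {"gripper": 0.25,"x": 29.3,"y": -30.5,"z": -5,"yaw": -1.255},
    {"gripper": 0.25,"x": 29.3,"y": -30.5,"z": -5,"yaw": -1.255},
    {"gripper": 0.25,"x": 29.3,"y": -30.5,"z": -5,"yaw": -1.255},
    {"gripper": 0.25,"x": 29.3,"y": -30.5,"z": -5,"yaw": -1.255},
  ],
)

```text
t: 2.4
eef_pos: [0.4383, 0.2374, 0.1843]
tool_rot: [0.0, 0.683, 0.73, 0.0]
ft_force: [0.1, 0.5, -0.6]
gripper_width: 0.0641
gripper_force: 0.0
```

```bash
cat >> h.py <<'E'
from scipy.spatial.transform import Rotation as R
def st():
    s=readout.get_state(); a,b,c,d=s["tool_rot"]; M=R.from_quat([b,c,d,a]).as_matrix()
    th=np.degrees(np.arctan2(M[1,1],M[0,1])); th=(th+45)%180-45
    print("t %.1f pos %s th %.1f width %.3f F %s grip %.0f"%(s["t"],s["eef_pos"].round(4) if hasattr(s["eef_pos"],"round") else s["eef_pos"],th,s["gripper_width"],np.round(s["ft_force"],1),s["gripper_force"]))
    return np.array(s["eef_pos"]),th
E
python3 - <<'E'
from h import *
st(); p=read_camera("top"); packs(p)
for P in [(.552,.384,.13),(.452,.394,.13)]: print(px(P,p))
q=read_camera("wrist"); cv2.imwrite("pics/w1.png",q["img"])
E
```

```text
t 2.4 pos [0.4383 0.2374 0.1843] th 3.8 width 0.064 F [ 0.1  0.5 -0.6] grip 0
pack 0.540 0.171 short-dir -20 deg size 52x35
pack 0.535 0.246 short-dir -6 deg size 52x35
pack 0.525 0.103 short-dir 12 deg size 34x51
pack 0.455 0.219 short-dir 1 deg size 32x48
pack 0.456 0.146 short-dir 1 deg size 32x52
(np.float64(167.70063846921866), np.float64(237.23751753072298))
(np.float64(160.78794706799843), np.float64(284.18140858491074))
```

View pics/w1.png

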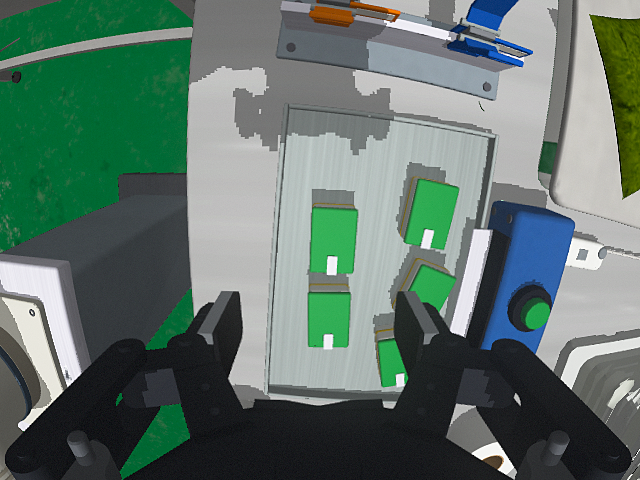

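>>> play_rows(
  motion=[
    {"gripper": 0.25,"x": 1.7,"y": -1.8,"z": -5,"yaw": -0.05},
    {"gripper": 0.25,"x": 1.7,"y": -1.8,"z": -10,"yaw": -0.05},
    {"gripper": 0.25,"x": 1.7,"y": -1.8,"z": -14,"yaw": -0.05},
    {"gripper": 0.25,"x": 1.7,"y": -1.8,"z": -17,"yaw": -0.05},
    {"gripper": 0.25,"x": 1.7,"y": -1.8,"z": -17,"yaw": -0.05},
    {"gripper": 0.7,"x": 1.7,"y": -1.8,"z": -17,"yaw": -0.05},
    {"gripper": 1,"x": 1.7,"y": -1.8,"z": -17,"yaw": -0.05},
    {"gripper": 1,"x": 1.7,"y": -1.8,"z": -17,"yaw": -0.05},
  ],
)

```text
t: 3.3
eef_pos: [0.4554, 0.2218, 0.0165]
tool_rot: [0.001, 0.699, 0.715, 0.002]
ft_force: [-1.3, 0.7, 6.6]
gripper_width: 0.0348
gripper_force: 60.6
```

>>> play_rows(
  motion=[
    {"gripper": 1,"z": 5},
    {"gripper": 1,"z": 9,"y": -3,"x": 0.5},
    {"gripper": 1,"z": 12,"x": 9.2,"y": -56.7,"yaw": 0.04},
    {"gripper": 1,"z": 12,"x": 9.2,"y": -56.7,"yaw": 0.04},
    {"gripper": 1,"z": 12,"x": 9.2,"y": -56.7,"yaw": 0.04},
    {"gripper": 1,"z": 12,"x": 9.2,"y": -56.7,"yaw": 0.04},
    {"gripper": 1,"z": 12,"x": 9.2,"y": -56.7,"yaw": 0.04},
    {"gripper": 1,"z": 12,"x": 9.2,"y": -56.7,"yaw": 0.04},
  ],
)

```text
invalid input
```

>>> play_rows(
  motion=[
    {"gripper": 1,"x": 0,"y": 0,"z": 5,"yaw": 0},
    {"gripper": 1,"x": 0.5,"y": -3,"z": 9,"yaw": 0},
    {"gripper": 1,"x": 9.2,"y": -56.7,"z": 12,"yaw": 0.04},
    {"gripper": 1,"x": 9.2,"y": -56.7,"z": 12,"yaw": 0.04},
    {"gripper": 1,"x": 9.2,"y": -56.7,"z": 12,"yaw": 0.04},
    {"gripper": 1,"x": 9.2,"y": -56.7,"z": 12,"yaw": 0.04},
    {"gripper": 1,"x": 9.2,"y": -56.7,"z": 12,"yaw": 0.04},
    {"gripper": 1,"x": 9.2,"y": -56.7,"z": 12,"yaw": 0.04},
  ],
)

```text
t: 4.1
eef_pos: [0.5074, -0.1065, 0.1226]
tool_rot: [0.001, 0.685, 0.729, 0.001]
ft_force: [1.5, 0.7, -1.2]
gripper_width: 0.0349
gripper_force: 60.5
```

>>> play_rows(
  motion=[
    {"gripper": 1,"x": 4,"y": -23.8,"z": 1,"yaw": 0},
    {"gripper": 1,"x": 4,"y": -23.8,"z": 1,"yaw": 0},
    {"gripper": 1,"x": 4,"y": -23.8,"z": 1,"yaw": 0},
    {"gripper": 1,"x": 4,"y": -23.8,"z": 1,"yaw": 0},
    {"gripper": 1,"x": 4,"y": -23.8,"z": 0,"yaw": 0},
    {"gripper": 1,"x": 4,"y": -23.8,"z": -3,"yaw": 0},
    {"gripper": 1,"x": 4,"y": -23.8,"z": -7,"yaw": 0},
    {"gripper": 1,"x": 4,"y": -23.8,"z": -9,"yaw": 0},
  ],
)

```text
t: 4.9
eef_pos: [0.5462, -0.3423, 0.0291]
tool_rot: [-0.001, 0.685, 0.728, -0.0]
ft_force: [-0.2, 1.0, -0.5]
gripper_width: 0.0353
gripper_force: 60.5
```

```bash
python3 - <<'E'
from h import *
st(); p=read_camera("top"); packs(p)
cv2.imwrite("pics/t1.png",cv2.resize(p["img"][200:330,380:560],(800,578),interpolation=cv2.INTER_CUBIC))
E
```

```text
t 4.9 pos [ 0.5462 -0.3423  0.0291] th 3.5 width 0.035 F [-0.2  1.  -0.5] grip 60
pack 0.540 0.171 short-dir -19 deg size 52x34
pack 0.546 -0.333 short-dir 98 deg size 35x22
pack 0.534 0.246 short-dir -7 deg size 52x34
pack 0.525 0.103 short-dir 12 deg size 34x52
pack 0.456 0.146 short-dir 1 deg size 32x52
```

View pics/t1.png

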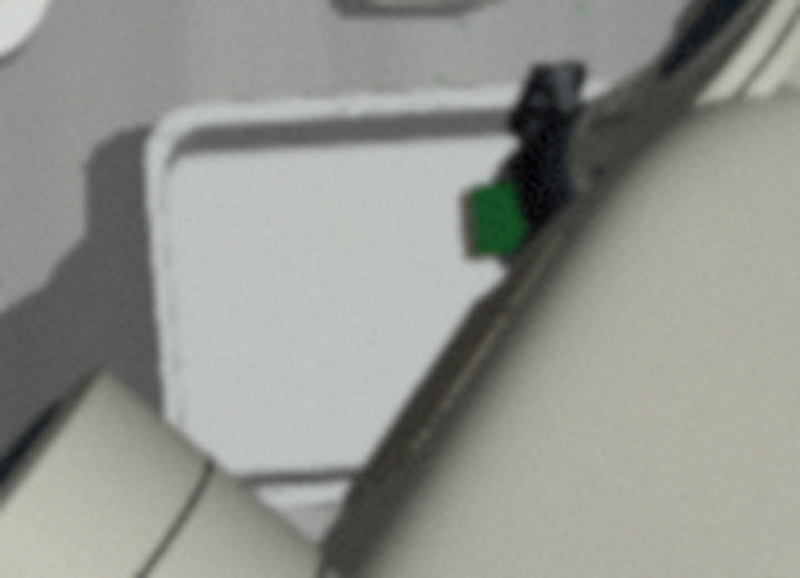

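The pack is held over the tote's upper right part (crop 495,215), clear of the walls. Lowering and releasing.

>>> play_rows(
  motion=[
    {"gripper": 1,"x": 0,"y": 0,"z": -1,"yaw": 0},
    {"gripper": 1,"x": 0,"y": 0,"z": -1,"yaw": 0},
    {"gripper": 0.4,"x": 0,"y": 0,"z": -1,"yaw": 0},
    {"gripper": 0.4,"x": 0,"y": 0,"z": -1,"yaw": 0},
    {"gripper": 0.4,"x": 0,"y": 0,"z": 2,"yaw": 0},
    {"gripper": 0.4,"x": 0,"y": 0,"z": 7,"yaw": 0},
    {"gripper": 0.25,"x": -1,"y": 4,"z": 10,"yaw": -0.04},
    {"gripper": 0.25,"x": -1,"y": 8,"z": 10,"yaw": -0.04},
  ],
)

```text
t: 5.75
eef_pos: [0.5382, -0.2636, 0.1363]
tool_rot: [0.004, 0.701, 0.714, 0.001]
ft_force: [1.9, 0.2, -0.6]
gripper_width: 0.0642
gripper_force: 0.0
```

>>> play_rows(
  motion=[
    {"gripper": 0.25,"x": -8.2,"y": 41,"z": -1,"yaw": 0},
    {"gripper": 0.25,"x": -8.2,"y": 41,"z": -1,"yaw": 0},
    {"gripper": 0.25,"x": -8.2,"y": 41,"z": -1,"yaw": 0},
    {"gripper": 0.25,"x": -8.2,"y": 41,"z": -1,"yaw": 0},
    {"gripper": 0.25,"x": -8.2,"y": 41,"z": -1,"yaw": 0},
    {"gripper": 0.25,"x": -8.2,"y": 41,"z": -1,"yaw": 0},
    {"gripper": 0.25,"x": -8.2,"y": 41,"z": -1,"yaw": 0},
    {"gripper": 0.25,"x": -8.2,"y": 41,"z": -3,"yaw": 0},
  ],
)

```text
t: 6.55
eef_pos: [0.4597, 0.1296, 0.1096]
tool_rot: [0.002, 0.699, 0.715, 0.002]
ft_force: [1.2, -0.5, 0.2]
gripper_width: 0.0643
gripper_force: 0.0
```

```bash
python3 - <<'E'
from h import *
st(); packs()
E
```

```text
t 6.5 pos [0.4597 0.1296 0.1096] th 1.3 width 0.064 F [ 1.2 -0.5  0.2] grip 0
pack 0.545 -0.344 short-dir 1 deg size 32x51
```

>>> play_rows(
  motion=[
    {"gripper": 0.25,"x": -0.4,"y": 1.6,"z": -3,"yaw": 0},
    {"gripper": 0.25,"x": -0.4,"y": 1.6,"z": -7,"yaw": 0},
    {"gripper": 0.25,"x": -0.4,"y": 1.6,"z": -9.3,"yaw": 0},
    {"gripper": 0.25,"x": -0.4,"y": 1.6,"z": -9.3,"yaw": 0},
    {"gripper": 0.7,"x": -0.4,"y": 1.6,"z": -9.3,"yaw": 0},
    {"gripper": 1,"x": -0.4,"y": 1.6,"z": -9.3,"yaw": 0},
    {"gripper": 1,"x": -0.4,"y": 1.6,"z": -9.3,"yaw": 0},
    {"gripper": 1,"x": -0.4,"y": 1.6,"z": -6,"yaw": 0},
  ],
)

```text
t: 7.4
eef_pos: [0.4537, 0.1431, 0.0464]
tool_rot: [-0.001, 0.699, 0.715, -0.001]
ft_force: [0.1, -0.2, -0.5]
gripper_width: 0.0348
gripper_force: 60.1
```

>>> play_rows(
  motion=[
    {"gripper": 1,"x": 0,"y": -1,"z": 5,"yaw": 0},
    {"gripper": 1,"x": 1.7,"y": -49.2,"z": 8,"yaw": 0.04},
    {"gripper": 1,"x": 1.7,"y": -49.2,"z": 8,"yaw": 0.04},
    {"gripper": 1,"x": 1.7,"y": -49.2,"z": 8,"yaw": 0.04},
    {"gripper": 1,"x": 1.7,"y": -49.2,"z": 8,"yaw": 0.04},
    {"gripper": 1,"x": 1.7,"y": -49.2,"z": 8,"yaw": 0.04},
    {"gripper": 1,"x": 1.7,"y": -49.2,"z": 8,"yaw": 0.04},
    {"gripper": 1,"x": 1.7,"y": -49.2,"z": 8,"yaw": 0.04},
  ],
)

```text
t: 8.2
eef_pos: [0.4672, -0.2179, 0.1204]
tool_rot: [0.001, 0.685, 0.728, 0.0]
ft_force: [1.3, 0.6, -0.6]
gripper_width: 0.0351
gripper_force: 60.3
```

>>> play_rows(
  motion=[
    {"gripper": 1,"x": 0.4,"y": -13.1,"z": 0,"yaw": 0},
    {"gripper": 1,"x": 0.4,"y": -13.1,"z": 0,"yaw": 0},
    {"gripper": 1,"x": 0.4,"y": -13.1,"z": 0,"yaw": 0},
    {"gripper": 1,"x": 0.4,"y": -13.1,"z": -4,"yaw": 0},
    {"gripper": 1,"x": 0.4,"y": -13.1,"z": -8,"yaw": 0},
    {"gripper": 1,"x": 0.4,"y": -13.1,"z": -10.1,"yaw": 0},
    {"gripper": 1,"x": 0.4,"y": -13.1,"z": -10.1,"yaw": 0},
    {"gripper": 0.4,"x": 0.4,"y": -13.1,"z": -10.1,"yaw": 0},
  ],
)

```text
t: 9.0
eef_pos: [0.4715, -0.3469, 0.0185]
tool_rot: [0.0, 0.685, 0.729, 0.0]
ft_force: [0.1, 0.3, 0.3]
gripper_width: 0.0485
gripper_force: 0.0
```

>>> play_rows(
  motion=[
    {"gripper": 0.4,"x": 0,"y": 0,"z": 3,"yaw": 0},
    {"gripper": 0.4,"x": 0,"y": 0,"z": 8,"yaw": 0},
    {"gripper": 0.25,"x": 6.3,"y": 59.3,"z": 11.5,"yaw": -0.18},
    {"gripper": 0.25,"x": 6.3,"y": 59.3,"z": 11.5,"yaw": -0.18},
    {"gripper": 0.25,"x": 6.3,"y": 59.3,"z": 11.5,"yaw": -0.18},
    {"gripper": 0.25,"x": 6.3,"y": 59.3,"z": 11.5,"yaw": -0.18},
    {"gripper": 0.25,"x": 6.3,"y": 59.3,"z": 11.5,"yaw": -0.18},
    {"gripper": 0.25,"x": 6.3,"y": 59.3,"z": 11.5,"yaw": -0.18},
  ],
)

```text
t: 9.8
eef_pos: [0.5033, -0.0471, 0.1172]
tool_rot: [0.001, 0.748, 0.664, 0.001]
ft_force: [0.1, -0.4, -0.4]
gripper_width: 0.0642
gripper_force: 0.0
```

```bash
python3 - <<'E'
from h import *
st(); packs()
E
```

```text
t 9.8 pos [ 0.5033 -0.0471  0.1172] th -6.8 width 0.064 F [ 0.1 -0.4 -0.4] grip 0
pack 0.540 0.172 short-dir -18 deg size 51x34
pack 0.534 0.246 short-dir -7 deg size 52x34
pack 0.545 -0.344 short-dir 1 deg size 32x51
pack 0.525 0.103 short-dir 12 deg size 33x51
pack 0.469 -0.341 short-dir 4 deg size 32x50
```

>>> play_rows(
  motion=[
    {"gripper": 0.25,"x": 3.1,"y": 29.3,"z": 0,"yaw": 0},
    {"gripper": 0.25,"x": 3.1,"y": 29.3,"z": 0,"yaw": 0},
    {"gripper": 0.25,"x": 3.1,"y": 29.3,"z": 0,"yaw": 0},
    {"gripper": 0.25,"x": 3.1,"y": 29.3,"z": 0,"yaw": 0},
    {"gripper": 0.25,"x": 3.1,"y": 29.3,"z": 0,"yaw": 0},
    {"gripper": 0.25,"x": 3.1,"y": 29.3,"z": -2,"yaw": 0},
    {"gripper": 0.25,"x": 3.1,"y": 29.3,"z": -6,"yaw": 0},
    {"gripper": 0.25,"x": 3.1,"y": 29.3,"z": -10,"yaw": 0},
  ],
)

```text
t: 10.65
eef_pos: [0.535, 0.2463, 0.0161]
tool_rot: [0.001, 0.747, 0.665, 0.002]
ft_force: [-0.1, -0.2, -1.1]
gripper_width: 0.0641
gripper_force: 0.0
```

>>> play_rows(
  motion=[
    {"gripper": 0.25,"x": 0,"y": 0,"z": 0,"yaw": 0},
    {"gripper": 0.7,"x": 0,"y": 0,"z": 0,"yaw": 0},
    {"gripper": 1,"x": 0,"y": 0,"z": 0,"yaw": 0},
    {"gripper": 1,"x": 0,"y": 0,"z": 0,"yaw": 0},
    {"gripper": 1,"x": 0,"y": 0,"z": 4,"yaw": 0},
    {"gripper": 1,"x": 0,"y": -1,"z": 9,"yaw": 0},
    {"gripper": 1,"x": 0,"y": -5,"z": 11,"yaw": 0.02},
    {"gripper": 1,"x": 0,"y": -9,"z": 11.5,"yaw": 0.06},
  ],
)

```text
t: 11.45
eef_pos: [0.5357, 0.1538, 0.1354]
tool_rot: [0.002, 0.726, 0.687, 0.003]
ft_force: [0.4, -0.4, -1.2]
gripper_width: 0.0352
gripper_force: 60.4
```

>>> play_rows(
  motion=[
    {"gripper": 1,"x": 0.7,"y": -42.9,"z": -0.5,"yaw": 0.113},
    {"gripper": 1,"x": 0.7,"y": -42.9,"z": -0.5,"yaw": 0.113},
    {"gripper": 1,"x": 0.7,"y": -42.9,"z": -0.5,"yaw": 0.113},
    {"gripper": 1,"x": 0.7,"y": -42.9,"z": -0.5,"yaw": 0.113},
    {"gripper": 1,"x": 0.7,"y": -42.9,"z": -0.5,"yaw": 0.113},
    {"gripper": 1,"x": 0.7,"y": -42.9,"z": -0.5,"yaw": 0.113},
    {"gripper": 1,"x": 0.7,"y": -42.9,"z": -0.5,"yaw": 0.113},
    {"gripper": 1,"x": 0.7,"y": -42.9,"z": -0.5,"yaw": 0.113},
  ],
)

```text
t: 12.25
eef_pos: [0.5403, -0.2484, 0.1277]
tool_rot: [0.001, 0.688, 0.726, 0.0]
ft_force: [0.3, 0.3, -1.6]
gripper_width: 0.0349
gripper_force: 60.4
```

>>> play_rows(
  motion=[
    {"gripper": 1,"x": 0.2,"y": -2.7,"z": 0,"yaw": 0},
    {"gripper": 1,"x": 0.2,"y": -2.7,"z": -3,"yaw": 0},
    {"gripper": 1,"x": 0.2,"y": -2.7,"z": -7,"yaw": 0},
    {"gripper": 1,"x": 0.2,"y": -2.7,"z": -10.8,"yaw": 0},
    {"gripper": 1,"x": 0.2,"y": -2.7,"z": -10.8,"yaw": 0},
    {"gripper": 0.4,"x": 0.2,"y": -2.7,"z": -10.8,"yaw": 0},
    {"gripper": 0.4,"x": 0.2,"y": -2.7,"z": -10.8,"yaw": 0},
    {"gripper": 0.4,"x": 0.2,"y": -2.7,"z": -7,"yaw": 0},
  ],
)

```text
t: 13.05
eef_pos: [0.5406, -0.2716, 0.0534]
tool_rot: [-0.003, 0.687, 0.726, -0.0]
ft_force: [0.5, -0.6, 0.1]
gripper_width: 0.0511
gripper_force: 0.0
```

>>> play_rows(
  motion=[
    {"gripper": 0.4,"x": 0,"y": 0,"z": 4,"yaw": 0},
    {"gripper": 0.25,"x": 0,"y": 4.5,"z": 6.5,"yaw": -0.05},
    {"gripper": 0.25,"x": 0,"y": 9,"z": 7.5,"yaw": -0.15},
    {"gripper": 0.25,"x": 0,"y": 13.5,"z": 7.5,"yaw": -0.3},
    {"gripper": 0.25,"x": 0,"y": 18,"z": 7.5,"yaw": -0.4},
    {"gripper": 0.25,"x": 0,"y": 22.5,"z": 7.5,"yaw": -0.4},
    {"gripper": 0.25,"x": 0,"y": 27,"z": 7.5,"yaw": -0.4},
    {"gripper": 0.25,"x": 0,"y": 31,"z": 7.5,"yaw": -0.4},
  ],
)

```text
t: 13.85
eef_pos: [0.5425, 0.0393, 0.1323]
tool_rot: [0.001, 0.818, 0.575, 0.001]
ft_force: [-0.1, 0.2, 0.5]
gripper_width: 0.0643
gripper_force: 0.0
```

```bash
python3 - <<'E'
from h import *
st(); packs()
E
```

```text
t 13.8 pos [0.5425 0.0393 0.1323] th -19.7 width 0.064 F [-0.1  0.2  0.5] grip 0
pack 0.541 0.171 short-dir -19 deg size 51x33
pack 0.545 -0.344 short-dir 1 deg size 32x51
pack 0.540 -0.270 short-dir 1 deg size 32x52
pack 0.470 -0.342 short-dir 1 deg size 32x50
```

>>> play_rows(
  motion=[
    {"gripper": 0.25,"x": -0.2,"y": 4.5,"z": 0,"yaw": 0},
    {"gripper": 0.25,"x": -0.2,"y": 9,"z": 0,"yaw": 0},
    {"gripper": 0.25,"x": -0.2,"y": 13.2,"z": 0,"yaw": 0},
    {"gripper": 0.25,"x": -0.2,"y": 13.2,"z": -4,"yaw": 0},
    {"gripper": 0.25,"x": -0.2,"y": 13.2,"z": -8,"yaw": 0},
    {"gripper": 0.25,"x": -0.2,"y": 13.2,"z": -11.6,"yaw": 0},
    {"gripper": 0.25,"x": -0.2,"y": 13.2,"z": -11.6,"yaw": 0},
    {"gripper": 0.7,"x": -0.2,"y": 13.2,"z": -11.6,"yaw": 0},
  ],
)

```text
t: 14.7
eef_pos: [0.5409, 0.1693, 0.016]
tool_rot: [0.0, 0.818, 0.575, 0.0]
ft_force: [1.3, -0.0, 0.8]
gripper_width: 0.0509
gripper_force: 0.0
```

>>> play_rows(
  motion=[
    {"gripper": 1,"x": 0,"y": 0,"z": 0,"yaw": 0},
    {"gripper": 1,"x": 0,"y": 0,"z": 0,"yaw": 0},
    {"gripper": 1,"x": 0,"y": 0,"z": 4,"yaw": 0},
    {"gripper": 1,"x": 0,"y": 0,"z": 8.5,"yaw": 0},
    {"gripper": 1,"x": -0.5,"y": -2,"z": 11,"yaw": 0.1},
    {"gripper": 1,"x": -1,"y": -6.5,"z": 11.5,"yaw": 0.2},
    {"gripper": 1,"x": -2,"y": -11,"z": 11.5,"yaw": 0.3},
    {"gripper": 1,"x": -3,"y": -15.5,"z": 11.5,"yaw": 0.4},
  ],
)

```text
t: 15.5
eef_pos: [0.5106, 0.0129, 0.1317]
tool_rot: [0.001, 0.686, 0.728, 0.001]
ft_force: [0.4, -1.1, -1.9]
gripper_width: 0.0348
gripper_force: 60.3
```

>>> play_rows(
  motion=[
    {"gripper": 1,"x": -4.6,"y": -28.8,"z": 0,"yaw": 0},
    {"gripper": 1,"x": -4.6,"y": -28.8,"z": 0,"yaw": 0},
    {"gripper": 1,"x": -4.6,"y": -28.8,"z": 0,"yaw": 0},
    {"gripper": 1,"x": -4.6,"y": -28.8,"z": 0,"yaw": 0},
    {"gripper": 1,"x": -4.6,"y": -28.8,"z": 0,"yaw": 0},
    {"gripper": 1,"x": -4.6,"y": -28.8,"z": 0,"yaw": 0},
    {"gripper": 1,"x": -4.6,"y": -28.8,"z": -2,"yaw": 0},
    {"gripper": 1,"x": -4.6,"y": -28.8,"z": -6,"yaw": 0},
  ],
)

```text
t: 16.3
eef_pos: [0.466, -0.2771, 0.0728]
tool_rot: [0.004, 0.688, 0.725, 0.0]
ft_force: [1.2, 1.0, -1.3]
gripper_width: 0.035
gripper_force: 60.4
```

>>> play_rows(
  motion=[
    {"gripper": 1,"x": 0,"y": 0,"z": -3,"yaw": 0},
    {"gripper": 1,"x": 0,"y": 0,"z": -5.3,"yaw": 0},
    {"gripper": 1,"x": 0,"y": 0,"z": -5.3,"yaw": 0},
    {"gripper": 0.4,"x": 0,"y": 0,"z": -5.3,"yaw": 0},
    {"gripper": 0.4,"x": 0,"y": 0,"z": -5.3,"yaw": 0},
    {"gripper": 0.4,"x": 0,"y": 0,"z": -2,"yaw": 0},
    {"gripper": 0.4,"x": 0,"y": 0,"z": 3,"yaw": 0},
    {"gripper": 0.25,"x": 0.5,"y": 2,"z": 6,"yaw": 0.05},
  ],
)

```text
t: 17.1
eef_pos: [0.4702, -0.2556, 0.1337]
tool_rot: [0.002, 0.67, 0.743, -0.0]
ft_force: [1.8, -0.6, 0.2]
gripper_width: 0.0634
gripper_force: 0.0
```

```bash
python3 - <<'E'
from h import *
st(); packs()
E
```

```text
t 17.1 pos [ 0.4702 -0.2556  0.1337] th 5.9 width 0.063 F [ 1.8 -0.6  0.2] grip 0
pack 0.552 -0.334 short-dir 15 deg size 19x35
pack 0.540 -0.262 short-dir 1 deg size 32x36
pack 0.525 0.103 short-dir 12 deg size 34x52
pack 0.463 -0.264 short-dir 4 deg size 32x37
```

>>> play_rows(
  motion=[
    {"gripper": 0.25,"x": 5.5,"y": 35.9,"z": -1,"yaw": 0.106},
    {"gripper": 0.25,"x": 5.5,"y": 35.9,"z": -1,"yaw": 0.106},
    {"gripper": 0.25,"x": 5.5,"y": 35.9,"z": -1,"yaw": 0.106},
    {"gripper": 0.25,"x": 5.5,"y": 35.9,"z": -1,"yaw": 0.106},
    {"gripper": 0.25,"x": 5.5,"y": 35.9,"z": -1,"yaw": 0.106},
    {"gripper": 0.25,"x": 5.5,"y": 35.9,"z": -1,"yaw": 0.106},
    {"gripper": 0.25,"x": 5.5,"y": 35.9,"z": -1,"yaw": 0.106},
    {"gripper": 0.25,"x": 5.5,"y": 35.9,"z": -2,"yaw": 0.106},
  ],
)

```text
t: 17.95
eef_pos: [0.5254, 0.1095, 0.1112]
tool_rot: [0.001, 0.627, 0.779, 0.002]
ft_force: [-0.2, -0.1, -0.6]
gripper_width: 0.0639
gripper_force: 0.0
```

>>> play_rows(
  motion=[
    {"gripper": 0.25,"x": 0,"y": -0.6,"z": -3,"yaw": 0},
    {"gripper": 0.25,"x": 0,"y": -0.6,"z": -7,"yaw": 0},
    {"gripper": 0.25,"x": 0,"y": -0.6,"z": -9.5,"yaw": 0},
    {"gripper": 0.25,"x": 0,"y": -0.6,"z": -9.5,"yaw": 0},
    {"gripper": 0.7,"x": 0,"y": -0.6,"z": -9.5,"yaw": 0},
    {"gripper": 1,"x": 0,"y": -0.6,"z": -9.5,"yaw": 0},
    {"gripper": 1,"x": 0,"y": -0.6,"z": -9.5,"yaw": 0},
    {"gripper": 1,"x": 0,"y": -0.6,"z": -6,"yaw": 0},
  ],
)

```text
t: 18.75
eef_pos: [0.5228, 0.0991, 0.0482]
tool_rot: [-0.002, 0.629, 0.778, -0.001]
ft_force: [0.3, -0.3, -0.1]
gripper_width: 0.0349
gripper_force: 60.2
```

>>> play_rows(
  motion=[
    {"gripper": 1,"x": 0,"y": 0,"z": 4,"yaw": 0},
    {"gripper": 1,"x": 0,"y": -3,"z": 7.5,"yaw": -0.05},
    {"gripper": 1,"x": 0,"y": -7.5,"z": 8.5,"yaw": -0.1},
    {"gripper": 1,"x": 0.5,"y": -12,"z": 8.5,"yaw": -0.155},
    {"gripper": 1,"x": 1,"y": -16.5,"z": 8.5,"yaw": -0.155},
    {"gripper": 1,"x": 1,"y": -21,"z": 8.5,"yaw": -0.155},
    {"gripper": 1,"x": 1,"y": -25.5,"z": 8.5,"yaw": -0.155},
    {"gripper": 1,"x": 1,"y": -30,"z": 8.5,"yaw": -0.155},
  ],
)

```text
t: 19.55
eef_pos: [0.5344, -0.2028, 0.1361]
tool_rot: [0.001, 0.687, 0.727, 0.0]
ft_force: [0.7, 0.8, -0.9]
gripper_width: 0.0348
gripper_force: 60.3
```

>>> play_rows(
  motion=[
    {"gripper": 1,"x": 0.4,"y": -0.3,"z": -3,"yaw": 0},
    {"gripper": 1,"x": 0.4,"y": -0.3,"z": -7,"yaw": 0},
    {"gripper": 1,"x": 0.4,"y": -0.3,"z": -10,"yaw": 0},
    {"gripper": 1,"x": 0.4,"y": -0.3,"z": -11.7,"yaw": 0},
    {"gripper": 1,"x": 0.4,"y": -0.3,"z": -11.7,"yaw": 0},
    {"gripper": 0.4,"x": 0.4,"y": -0.3,"z": -11.7,"yaw": 0},
    {"gripper": 0.4,"x": 0.4,"y": -0.3,"z": -11.7,"yaw": 0},
    {"gripper": 0.4,"x": 0.4,"y": -0.3,"z": -8,"yaw": 0},
  ],
)

```text
t: 20.35
eef_pos: [0.5365, -0.2027, 0.052]
tool_rot: [-0.003, 0.687, 0.727, -0.001]
ft_force: [0.5, -1.0, 0.6]
gripper_width: 0.0514
gripper_force: 0.0
```

>>> play_rows(
  motion=[
    {"gripper": 0.4,"x": 0,"y": 0,"z": 4,"yaw": 0},
    {"gripper": 0,"x": 0,"y": 4,"z": 7,"yaw": 0.14},
    {"gripper": 0,"x": 0,"y": 7,"z": 11,"yaw": 0.28},
    {"gripper": 0,"x": 0,"y": 10,"z": 15,"yaw": 0.42},
    {"gripper": 0,"x": 0,"y": 14,"z": 17,"yaw": 0.56},
    {"gripper": 0,"x": 0,"y": 18.5,"z": 17,"yaw": 0.7},
    {"gripper": 0,"x": 0,"y": 23,"z": 17,"yaw": 0.84},
    {"gripper": 0,"x": 0,"y": 27,"z": 17,"yaw": 0.98},
  ],
)

```text
t: 21.15
eef_pos: [0.5382, 0.0683, 0.2259]
tool_rot: [0.001, 0.261, 0.965, 0.0]
ft_force: [0.2, 0.1, 0.6]
gripper_width: 0.0853
gripper_force: 0.0
```

```bash
python3 - <<'E'
from h import *
st(); p=read_camera("top"); packs(p)
for k,z in [("tote",.066),("clip_blue",.13),("clip_orange",.13)]:
    for r in models.silhouettes(k,p)[:1]: print(k,r["confidence"],rect(r["pixels"],z,p))
cv2.imwrite("pics/t2.png",cv2.resize(p["img"][200:330,400:550],(800,693)[:1]+(600,),interpolation=cv2.INTER_CUBIC))
c=p["img"][215:315,150:210]
cv2.imwrite("pics/r2.png",cv2.resize(c,(360,600),interpolation=cv2.INTER_CUBIC))
E
```

```text
t 21.1 pos [0.5382 0.0683 0.2259] th 59.7 width 0.085 F [0.2 0.1 0.6] grip 0
pack 0.545 -0.344 short-dir 1 deg size 32x51
pack 0.537 -0.200 short-dir 1 deg size 32x50
pack 0.540 -0.270 short-dir 1 deg size 32x52
pack 0.470 -0.342 short-dir 1 deg size 32x50
pack 0.463 -0.271 short-dir 4 deg size 32x50
tote 0.86 ((504.4849548339844, -278.2568054199219), (204.97900390625, 257.7048034667969), 4.086033821105957)
clip_blue 0.71 ((547.050537109375, 385.4744873046875), (53.56359100341797, 55.33835983276367), 15.193807601928711)
clip_orange 0.57 ((456.67315673828125, 394.46832275390625), (54.79240417480469, 56.843502044677734), 0.5543272495269775)
```

View pics/r2.png

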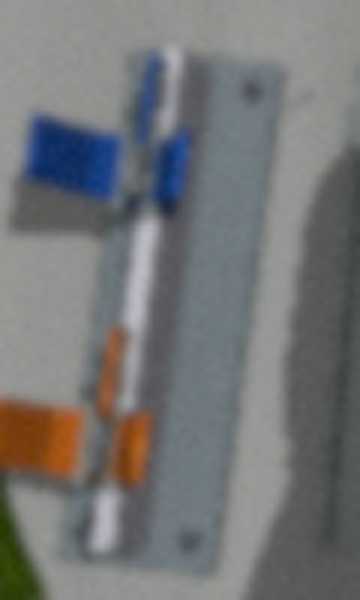

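View pics/t2.png

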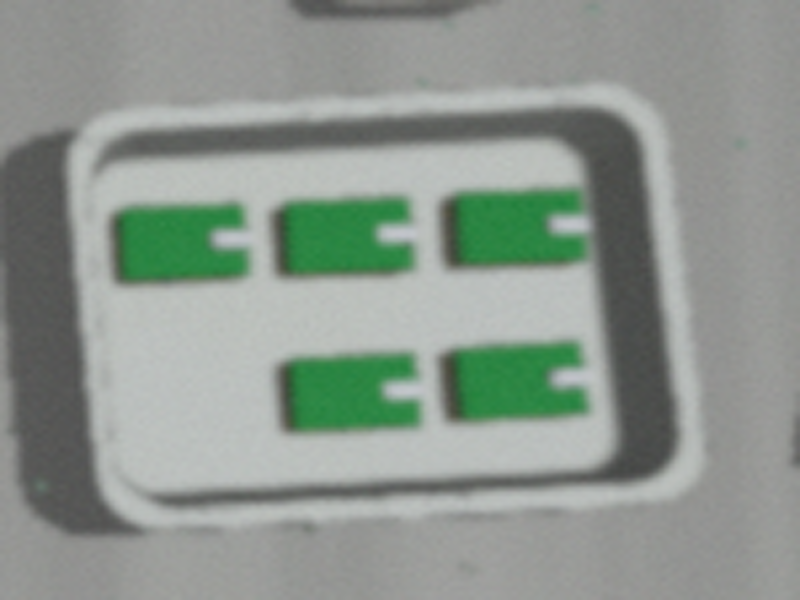

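All five packs are in the tote (crop: three at row 240, two at row 390). In the rail crop the blue handles are at (75,158)/(172,170) and the orange ones at (40,438)/(133,449). Their tags lie along the strip, towards +x. Next I'll compute the clip positions.

```bash
python3 - <<'E'
from h import *
p=read_camera("top")
for n,u,v in [("blue",168.3,241.8),("orange",161.7,289)]: print(n,onplane(u,v,.13,p))
# strip top ends from r2 crop
for u,v in [(150+172/6,215+45/6),(150+100/6,215+550/6)]: print("strip end",onplane(u,v,.06,p))
E
```

```text
blue [0.54221311 0.38228121 0.13      ]
orange [0.44189009 0.3916071  0.13      ]
strip end [0.595707   0.37973016 0.06      ]
strip end [0.40650217 0.39816007 0.06      ]
```

>>> play_rows(
  motion=[
    {"gripper": 0,"x": 0,"y": 4.5,"z": 0,"yaw": 0.14},
    {"gripper": 0,"x": 0,"y": 9,"z": 0,"yaw": 0.28},
    {"gripper": 0,"x": 0,"y": 13.5,"z": 0,"yaw": 0.43},
    {"gripper": 0,"x": 0,"y": 18,"z": 0,"yaw": 0.43},
    {"gripper": 0,"x": 0,"y": 22.5,"z": 0,"yaw": 0.43},
    {"gripper": 0,"x": 0,"y": 26.5,"z": 0,"yaw": 0.43},
    {"gripper": 0,"x": 0,"y": 30,"z": 0,"yaw": 0.43},
    {"gripper": 0,"x": 0,"y": 31.5,"z": 0,"yaw": 0.43},
  ],
)

```text
t: 22.2
eef_pos: [0.5389, 0.3827, 0.2242]
tool_rot: [-0.0, 0.053, 0.999, 0.0]
ft_force: [-0.0, -0.1, 0.3]
gripper_width: 0.0856
gripper_force: 0.0
```

```bash
python3 - <<'E'
from h import *
st(); p=read_camera("wrist"); cv2.imwrite("pics/w2.png",p["img"])
E
```

```text
t 22.2 pos [0.5389 0.3827 0.2242] th 84.0 width 0.086 F [-0.  -0.1  0.3] grip 0
```

View pics/w2.png

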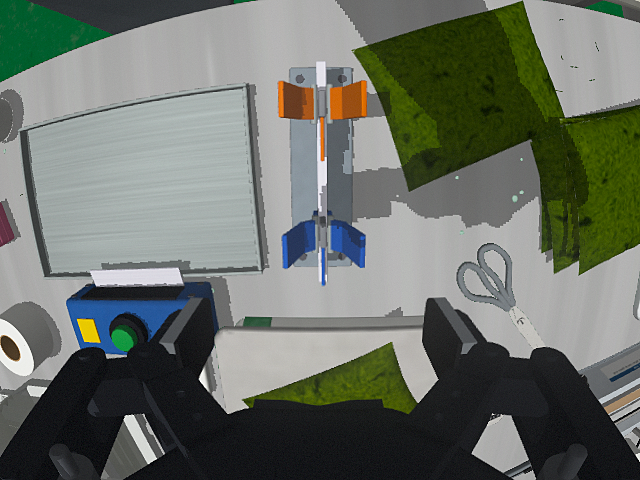

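The wrist view shows both clips with splayed handles: blue tops at (283,252)/(366,250), orange at (279,101)/(366,101). The strip is vertical in the image, so θ is aligned. Checking x by fisheye back-projection.

```bash
cat >> h.py <<'E'
def fish(u,v,z,pic):
    K=pic["camera_matrix"]; a=np.array([u-K[0,2],v-K[1,2]]); r=np.hypot(*a); t=r/K[0,0]; d=a/r
    D=pic["T"][:3,:3]@np.array([d[0]*np.sin(t),-d[1]*np.sin(t),-np.cos(t)]); o=pic["T"][:3,3]
    return o+D*(z-o[2])/D[2]
E
python3 - <<'E'
from h import *
p=read_camera("wrist")
for u,v in [(283,252),(366,250),(279,101),(366,101)]: print(fish(u,v,.13,p))
for u,v in [(322,285),(321,65)]: print(fish(u,v,.07 if v>200 else .06,p))
E
```

```text
[0.54255569 0.35958263 0.13      ]
[0.54699314 0.41515032 0.13      ]
[0.44397495 0.36897065 0.13      ]
[0.44948804 0.42322391 0.13      ]
[0.5947837  0.38126826 0.07      ]
[0.41067377 0.39952439 0.06      ]
```

>>> play_rows(
  motion=[
    {"gripper": 0,"x": 0.4,"y": 0.2,"z": -3,"yaw": 0.01},
    {"gripper": 0,"x": 0.4,"y": 0.2,"z": -7,"yaw": 0.01},
    {"gripper": 0,"x": 0.4,"y": 0.2,"z": -10,"yaw": 0.01},
    {"gripper": 0,"x": 0.4,"y": 0.2,"z": -12,"yaw": 0.01},
    {"gripper": 0,"x": 0.4,"y": 0.2,"z": -13,"yaw": 0.01},
    {"gripper": 0,"x": 0.4,"y": 0.2,"z": -13,"yaw": 0.01},
    {"gripper": 0.3,"x": 0.4,"y": 0.2,"z": -13,"yaw": 0.01},
    {"gripper": 0.45,"x": 0.4,"y": 0.2,"z": -13,"yaw": 0.01},
  ],
)

```text
t: 23.1
eef_pos: [0.5433, 0.3833, 0.0963]
tool_rot: [0.001, 0.048, 0.999, 0.001]
ft_force: [-1.2, 2.2, 0.9]
gripper_width: 0.0591
gripper_force: 0.9
```

>>> play_rows(
  motion=[
    {"gripper": 1,"x": 0,"y": 0,"z": 0,"yaw": 0},
    {"gripper": 1,"x": 0,"y": 0,"z": 0,"yaw": 0},
    {"gripper": 1,"x": 0,"y": 0,"z": 0,"yaw": 0},
    {"gripper": 1,"x": 0,"y": 0,"z": 0,"yaw": 0},
    {"gripper": 1,"x": 0,"y": 0,"z": 0,"yaw": 0},
  ],
)

```text
t: 23.6
eef_pos: [0.5442, 0.3849, 0.0982]
tool_rot: [0.003, 0.047, 0.999, 0.002]
ft_force: [1.7, 2.6, 12.3]
gripper_width: 0.0276
gripper_force: 61.0
```

```bash
python3 - <<'E'
from h import *
st(); p=read_camera("scene"); c=p["img"][120:260,190:340]
cv2.imwrite("pics/s3.png",cv2.resize(c,(640,597),interpolation=cv2.INTER_CUBIC))
E
```

```text
t 23.6 pos [0.5442 0.3849 0.0982] th 84.6 width 0.028 F [ 1.7  2.6 12.3] grip 61
```

View pics/s3.png

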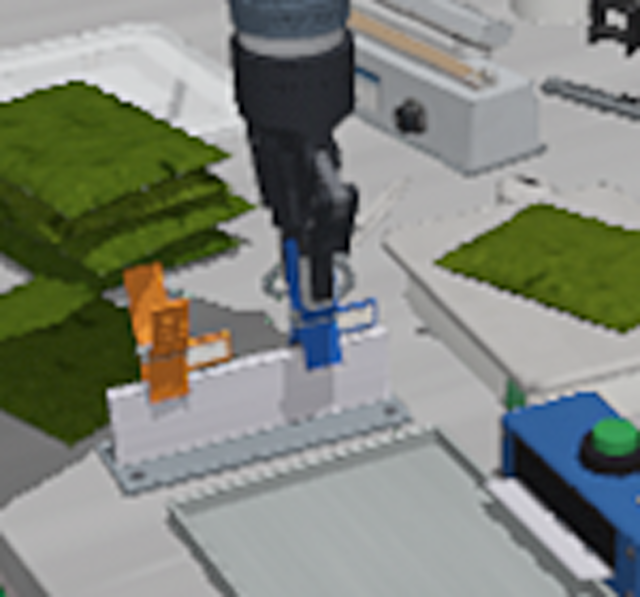

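The blue clip is squeezed, with its jaws open on the strip (crop 320,350), and the finger sits on the handle. Lifting and carrying it.

>>> play_rows(
  motion=[
    {"gripper": 1,"x": 0,"y": 0,"z": 2,"yaw": 0},
    {"gripper": 1,"x": 0,"y": 0,"z": 5,"yaw": 0},
    {"gripper": 1,"x": 0,"y": 0,"z": 9,"yaw": 0},
    {"gripper": 1,"x": 0,"y": -4,"z": 10,"yaw": 0.05},
    {"gripper": 1,"x": 0,"y": -8.5,"z": 10,"yaw": 0.1},
    {"gripper": 1,"x": 0,"y": -13,"z": 10,"yaw": 0.16},
    {"gripper": 1,"x": 0,"y": -17.5,"z": 10,"yaw": 0.16},
    {"gripper": 1,"x": 0,"y": -22,"z": 10,"yaw": 0.16},
  ],
)

```text
t: 24.45
eef_pos: [0.5423, 0.1618, 0.1957]
tool_rot: [0.001, -0.033, 0.999, 0.0]
ft_force: [0.2, -0.7, -0.3]
gripper_width: 0.0282
gripper_force: 59.6
```

>>> play_rows(
  motion=[
    {"gripper": 1,"x": 0,"y": -4.5,"z": 0,"yaw": 0},
    {"gripper": 1,"x": 0,"y": -9,"z": 0,"yaw": 0},
    {"gripper": 1,"x": -1,"y": -13.5,"z": 0,"yaw": 0},
    {"gripper": 1,"x": -1.7,"y": -18,"z": 0,"yaw": 0},
    {"gripper": 1,"x": -1.7,"y": -22.5,"z": 0,"yaw": 0},
    {"gripper": 1,"x": -1.7,"y": -27,"z": 0,"yaw": 0},
    {"gripper": 1,"x": -1.7,"y": -31.5,"z": 0,"yaw": 0},
    {"gripper": 1,"x": -1.7,"y": -31.5,"z": 0,"yaw": 0},
  ],
)

```text
t: 25.25
eef_pos: [0.5256, -0.1566, 0.1952]
tool_rot: [0.001, -0.03, 1.0, -0.001]
ft_force: [0.0, 0.0, -0.7]
gripper_width: 0.0278
gripper_force: 59.6
```

```bash
python3 - <<'E'
from h import *
st(); p=read_camera("wrist"); cv2.imwrite("pics/w4.png",p["img"])
t=read_camera("top")
for r in models.silhouettes("tote",t)[:1]: print(rect(r["pixels"],.066,t))
E
```

```text
t 25.2 pos [ 0.5256 -0.1566  0.1952] th 93.5 width 0.028 F [ 0.   0.  -0.7] grip 60
((501.4739990234375, -277.2291259765625), (190.93716430664062, 261.4989318847656), 0.009551824070513248)
```

View pics/w4.png

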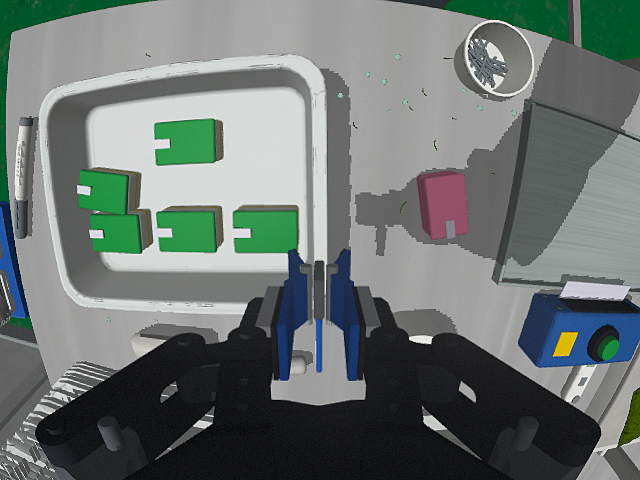

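One pack in the tote was knocked aside: the left one is now at (103,190), still inside. The rim's +y side is at columns ~312–328, next to the open jaws (318). Measuring the lip's centre line from this view.

```bash
python3 - <<'E'
from h import *
p=read_camera("wrist"); g=cv2.GaussianBlur(cv2.cvtColor(p["img"],cv2.COLOR_BGR2GRAY),(1,5),0).astype(int)
print(fish(320,200,.066,p),p["T"][:3,3])
for v in [120,150,180,200,220,235]: print(v,g[v,300:345:1].tolist())
E
```

```text
[ 0.50272849 -0.15156683  0.066     ] [ 0.45431268 -0.15630632  0.33743054]
120 [136, 132, 134, 131, 145, 180, 211, 221, 217, 218, 218, 218, 218, 219, 218, 217, 218, 222, 211, 160, 111, 99, 102, 103, 105, 103, 105, 105, 103, 104, 103, 105, 103, 105, 104, 105, 106, 104, 103, 104, 104, 103, 101, 127, 162]
150 [137, 133, 134, 136, 128, 168, 175, 193, 211, 193, 221, 218, 218, 218, 218, 219, 217, 220, 218, 197, 139, 96, 102, 103, 106, 105, 105, 105, 104, 105, 105, 106, 104, 107, 105, 106, 104, 106, 105, 105, 106, 105, 103, 104, 176]
180 [173, 125, 134, 135, 132, 141, 186, 215, 220, 218, 218, 218, 218, 218, 219, 218, 218, 219, 223, 200, 135, 92, 104, 104, 105, 105, 104, 103, 106, 105, 105, 105, 105, 106, 105, 105, 105, 105, 106, 105, 106, 106, 103, 97, 160]
200 [191, 129, 133, 134, 134, 126, 175, 213, 221, 218, 217, 218, 218, 218, 218, 218, 219, 218, 225, 204, 143, 92, 104, 106, 104, 104, 105, 106, 105, 105, 105, 105, 104, 105, 105, 106, 106, 104, 105, 106, 106, 105, 103, 99, 141]
220 [199, 153, 130, 133, 133, 121, 165, 211, 222, 218, 218, 217, 217, 218, 218, 218, 217, 218, 225, 210, 149, 94, 102, 104, 103, 104, 104, 104, 105, 105, 105, 104, 105, 105, 106, 106, 105, 105, 106, 104, 104, 104, 104, 102, 98]
235 [202, 177, 119, 134, 134, 127, 157, 200, 218, 219, 218, 217, 216, 217, 217, 217, 217, 218, 222, 209, 154, 95, 101, 103, 104, 103, 105, 102, 103, 106, 104, 103, 104, 104, 105, 106, 105, 104, 105, 103, 104, 104, 102, 97, 141]
```

```bash
python3 - <<'E'
from h import *
p=read_camera("wrist"); P,th=st(); print(p["T"].round(4).tolist(),p["camera_matrix"].round(1).tolist())
d=np.array([np.cos(np.radians(th)),np.sin(np.radians(th))]); print("cam lateral",(p["T"][:2,3]-P[:2])@d)
for u in (305.5,319.7,312.8):
  for v in (200,235):
    F=fish(u,v,.066,p); print(u,v,F,"lateral rel TCP",(F[:2]-P[:2])@d)
F=fish(319.7,355,.17,p);print("tag lat",(F[:2]-P[:2])@d)
for u in (290,347): print("handle",(fish(u,300,.2,p)[:2]-P[:2])@d)
E
```

```text
t 25.5 pos [ 0.5255 -0.1507  0.1951] th 93.8 width 0.028 F [-0.5  0.8  1.1] grip 60
[[-0.0658, -0.9581, -0.2788, 0.4544], [0.9978, -0.0632, -0.0182, -0.1557], [-0.0002, -0.2794, 0.9602, 0.3374], [0.0, 0.0, 0.0, 1.0]] [[371.6, 0.0, 317.8], [0.0, 371.6, 239.4], [0.0, 0.0, 1.0]]
cam lateral -0.0002694595813346875
305.5 200 [ 0.50346868 -0.16166004  0.066     ] lateral rel TCP -0.009435145801720302
305.5 235 [ 0.53034739 -0.1601033   0.066     ] lateral rel TCP -0.009665688833774786
319.7 200 [ 0.50278687 -0.15116354  0.066     ] lateral rel TCP 0.0010834622275462179
319.7 235 [ 0.52963979 -0.14935939  0.066     ] lateral rel TCP 0.0011014940368582963
312.8 200 [ 0.50312167 -0.15626236  0.066     ] lateral rel TCP -0.004026332047052472
312.8 235 [ 0.52998395 -0.15457857  0.066     ] lateral rel TCP -0.0041290216917886854
tag lat 0.0006671962557564699
handle -0.011686583330294415
handle 0.011621362254895363
```

>>> play_rows(
  motion=[
    {"gripper": 1,"x": 0,"y": -0.3,"z": -3,"yaw": 0},
    {"gripper": 1,"x": 0,"y": -0.3,"z": -6,"yaw": 0},
    {"gripper": 1,"x": 0,"y": -0.3,"z": -7,"yaw": 0},
    {"gripper": 1,"x": 0,"y": -0.3,"z": -8,"yaw": 0},
    {"gripper": 1,"x": 0,"y": -0.3,"z": -8.6,"yaw": 0},
    {"gripper": 1,"x": 0,"y": -0.3,"z": -9,"yaw": 0},
    {"gripper": 1,"x": 0,"y": -0.3,"z": -9,"yaw": 0},
    {"gripper": 1,"x": 0,"y": -0.3,"z": -9,"yaw": 0},
  ],
)

```text
t: 26.3
eef_pos: [0.5258, -0.1549, 0.1052]
tool_rot: [0.0, -0.033, 0.999, -0.0]
ft_force: [-0.0, -0.2, -0.6]
gripper_width: 0.0277
gripper_force: 59.6
```

>>> play_rows(
  motion=[
    {"gripper": 1,"x": 0,"y": 0,"z": -0.2,"yaw": 0},
    {"gripper": 1,"x": 0,"y": 0,"z": -0.2,"yaw": 0},
  ],
)

```text
t: 26.5
eef_pos: [0.526, -0.155, 0.1042]
tool_rot: [0.001, -0.033, 0.999, -0.001]
ft_force: [-2.8, 0.8, 10.0]
gripper_width: 0.0277
gripper_force: 60.8
```

>>> play_rows(
  motion=[
    {"gripper": 1,"x": 0,"y": 0,"z": -0.2,"yaw": 0},
    {"gripper": 1,"x": 0,"y": 0,"z": -0.2,"yaw": 0},
  ],
)

```text
t: 26.7
eef_pos: [0.5261, -0.155, 0.104]
tool_rot: [0.002, -0.033, 0.999, -0.001]
ft_force: [-7.2, 3.6, 27.5]
gripper_width: 0.0281
gripper_force: 62.8
```

>>> play_rows(
  motion=[
    {"gripper": 1,"x": 0,"y": 0,"z": 0.15,"yaw": 0},
    {"gripper": 0.5,"x": 0,"y": 0,"z": 0.15,"yaw": 0},
    {"gripper": 0.25,"x": 0,"y": 0,"z": 0.15,"yaw": 0},
    {"gripper": 0,"x": 0,"y": 0,"z": 0.15,"yaw": 0},
    {"gripper": 0,"x": 0,"y": 0,"z": 0.15,"yaw": 0},
    {"gripper": 0,"x": 0,"y": 0,"z": 4,"yaw": 0},
    {"gripper": 0,"x": 0,"y": 0,"z": 8,"yaw": 0},
    {"gripper": 0,"x": 0,"y": 0,"z": 12,"yaw": 0},
  ],
)

```text
t: 27.5
eef_pos: [0.5252, -0.1546, 0.2217]
tool_rot: [-0.0, -0.033, 0.999, 0.0]
ft_force: [0.1, -0.1, 0.6]
gripper_width: 0.0855
gripper_force: 0.0
```

```bash
python3 - <<'E'
from h import *
st(); p=read_camera("scene"); 
t=read_camera("top")
for n,pic in (("scene",p),("top",t)):
  for r in models.spot_in("clip_blue",pic)[:2]: print(n,r["confidence"],w(r["position"],pic))
cv2.imwrite("pics/s5.png",cv2.resize(p["img"][250:430,320:520],(667,600),interpolation=cv2.INTER_CUBIC))
E
```

```text
t 27.5 pos [ 0.5252 -0.1546  0.2217] th 93.7 width 0.086 F [ 0.1 -0.1  0.6] grip 0
scene 0.97 [ 0.52322722 -0.15460861  0.10026409]
scene 0.23 [0.6322882  0.1624954  0.07478491]
top 0.47 [ 0.52226898 -0.14657374  0.10382446]
```

View pics/s5.png

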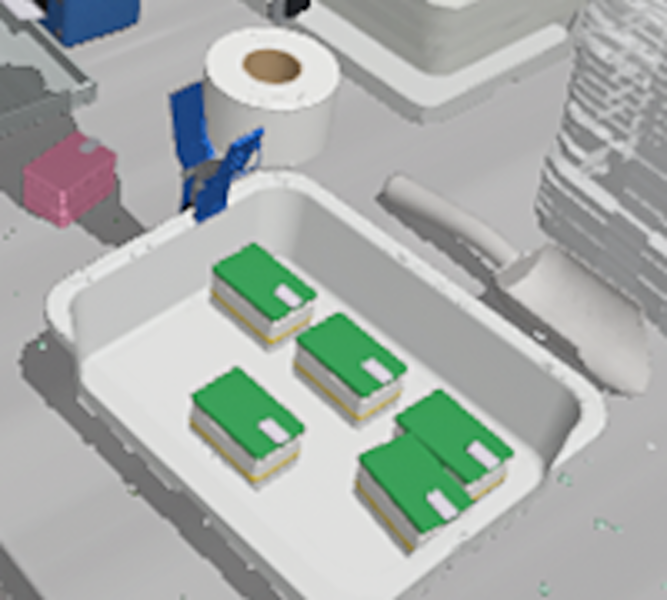

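The blue clip bites the rim upright (crop 210,165), and all five packs are in the tray. Now the orange clip.

>>> play_rows(
  motion=[
    {"gripper": 0,"x": 0,"y": 4.5,"z": 0,"yaw": 0},
    {"gripper": 0,"x": -1,"y": 9,"z": 0,"yaw": 0},
    {"gripper": 0,"x": -2,"y": 13.5,"z": 0,"yaw": 0},
    {"gripper": 0,"x": -3,"y": 18,"z": 0,"yaw": -0.05},
    {"gripper": 0,"x": -4,"y": 22.5,"z": 0,"yaw": -0.1},
    {"gripper": 0,"x": -5,"y": 27,"z": 0,"yaw": -0.16},
    {"gripper": 0,"x": -6,"y": 31.5,"z": 0,"yaw": -0.16},
    {"gripper": 0,"x": -7,"y": 36,"z": 0,"yaw": -0.16},
  ],
)

```text
t: 28.5
eef_pos: [0.4541, 0.2068, 0.219]
tool_rot: [-0.001, 0.048, 0.999, -0.0]
ft_force: [1.0, 0.8, -0.1]
gripper_width: 0.085
gripper_force: 0.0
```

>>> play_rows(
  motion=[
    {"gripper": 0,"x": -0.5,"y": 4.5,"z": 0,"yaw": 0},
    {"gripper": 0,"x": -1,"y": 9,"z": 0,"yaw": 0},
    {"gripper": 0,"x": -1.3,"y": 13.5,"z": 0,"yaw": 0},
    {"gripper": 0,"x": -1.3,"y": 18,"z": 0,"yaw": 0},
    {"gripper": 0,"x": -1.3,"y": 18.9,"z": 0,"yaw": 0},
    {"gripper": 0,"x": -1.3,"y": 18.9,"z": 0,"yaw": 0},
    {"gripper": 0,"x": -1.3,"y": 18.9,"z": -2,"yaw": 0},
    {"gripper": 0,"x": -1.3,"y": 18.9,"z": -2,"yaw": 0},
  ],
)

```text
t: 29.3
eef_pos: [0.4416, 0.3923, 0.1979]
tool_rot: [-0.002, 0.048, 0.999, -0.002]
ft_force: [-0.0, -0.1, 0.9]
gripper_width: 0.0853
gripper_force: 0.0
```

```bash
python3 - <<'E'
from h import *
st()
E
```

```text
t 29.3 pos [0.4416 0.3923 0.1979] th 84.5 width 0.085 F [-0.  -0.1  0.9] grip 0
```

Descend to TCP z 0.096 and squeeze.

>>> play_rows(
  motion=[
    {"gripper": 0,"x": 0,"y": 0.15,"z": -4,"yaw": 0},
    {"gripper": 0,"x": 0,"y": 0.15,"z": -7,"yaw": 0},
    {"gripper": 0,"x": 0,"y": 0.15,"z": -9,"yaw": 0},
    {"gripper": 0,"x": 0,"y": 0.15,"z": -10.2,"yaw": 0},
    {"gripper": 0,"x": 0,"y": 0.15,"z": -10.2,"yaw": 0},
    {"gripper": 0.3,"x": 0,"y": 0.15,"z": -10.2,"yaw": 0},
    {"gripper": 0.5,"x": 0,"y": 0.15,"z": -10.2,"yaw": 0},
    {"gripper": 1,"x": 0,"y": 0.15,"z": -10.2,"yaw": 0},
  ],
)

```text
t: 30.1
eef_pos: [0.4435, 0.3965, 0.1007]
tool_rot: [0.002, 0.047, 0.999, 0.001]
ft_force: [-0.4, 0.1, 12.6]
gripper_width: 0.0437
gripper_force: 8.1
```

>>> play_rows(
  motion=[
    {"gripper": 1,"x": 0,"y": 0,"z": 0,"yaw": 0},
    {"gripper": 1,"x": 0,"y": 0,"z": 0,"yaw": 0},
    {"gripper": 1,"x": 0,"y": 0,"z": 0,"yaw": 0},
    {"gripper": 1,"x": 0,"y": 0,"z": 0,"yaw": 0},
  ],
)

```text
t: 30.5
eef_pos: [0.4438, 0.3963, 0.1017]
tool_rot: [0.002, 0.047, 0.999, 0.001]
ft_force: [-1.9, -3.4, 14.8]
gripper_width: 0.0278
gripper_force: 59.0
```

>>> play_rows(
  motion=[
    {"gripper": 1,"x": 0,"y": 0,"z": 2,"yaw": 0},
    {"gripper": 1,"x": 0,"y": 0,"z": 5,"yaw": 0},
    {"gripper": 1,"x": 0,"y": 0,"z": 9,"yaw": 0},
    {"gripper": 1,"x": 0,"y": -4,"z": 10,"yaw": 0.05},
    {"gripper": 1,"x": 0,"y": -8.5,"z": 10,"yaw": 0.1},
    {"gripper": 1,"x": 0,"y": -13,"z": 10,"yaw": 0.16},
    {"gripper": 1,"x": 0,"y": -17.5,"z": 10,"yaw": 0.16},
    {"gripper": 1,"x": 0,"y": -22,"z": 10,"yaw": 0.16},
  ],
)

```text
t: 31.3
eef_pos: [0.4423, 0.1743, 0.1996]
tool_rot: [0.001, -0.033, 0.999, 0.0]
ft_force: [1.0, -0.8, -0.5]
gripper_width: 0.028
gripper_force: 60.3
```

>>> play_rows(
  motion=[
    {"gripper": 1,"x": 0,"y": -4.5,"z": 0,"yaw": 0},
    {"gripper": 1,"x": 0,"y": -9,"z": 0,"yaw": 0},
    {"gripper": 1,"x": 0.5,"y": -13.5,"z": 0,"yaw": 0},
    {"gripper": 1,"x": 0.8,"y": -18,"z": 0,"yaw": 0},
    {"gripper": 1,"x": 0.8,"y": -22.5,"z": 0,"yaw": 0},
    {"gripper": 1,"x": 0.8,"y": -27,"z": 0,"yaw": 0},
    {"gripper": 1,"x": 0.8,"y": -31,"z": 0,"yaw": 0},
    {"gripper": 1,"x": 0.8,"y": -33.4,"z": 0,"yaw": 0},
  ],
)

```text
t: 32.1
eef_pos: [0.4504, -0.1611, 0.1995]
tool_rot: [0.001, -0.032, 0.999, -0.001]
ft_force: [0.5, -0.6, -0.8]
gripper_width: 0.0275
gripper_force: 60.3
```

>>> play_rows(
  motion=[
    {"gripper": 1,"x": 0,"y": 0,"z": 0,"yaw": 0},
    {"gripper": 1,"x": 0,"y": 0,"z": 0,"yaw": 0},
  ],
)

```text
t: 32.3
eef_pos: [0.4504, -0.1585, 0.1991]
tool_rot: [0.0, -0.032, 0.999, -0.0]
ft_force: [0.2, 0.7, -0.2]
gripper_width: 0.0274
gripper_force: 60.3
```

```bash
python3 - <<'E'
from h import *
p=read_camera("wrist"); P,th=st(); cv2.imwrite("pics/w6.png",p["img"])
d=np.array([np.cos(np.radians(th)),np.sin(np.radians(th))])
g=cv2.GaussianBlur(cv2.cvtColor(p["img"],cv2.COLOR_BGR2GRAY),(1,5),0).astype(int)
for v in (150,180,200,220,235):
    row=g[v,285:350]; k=np.nonzero(row>170)[0]+285; print(v,k.tolist())
for u,v in [(305.5,200),(319.7,200),(305.5,235),(319.7,235)]: F=fish(u,v,.066,p); print(u,v,F,(F[:2]-P[:2])@d)
E
```

```text
t 32.4 pos [ 0.4504 -0.1578  0.1991] th 93.7 width 0.027 F [ 0.4 -0.4 -0.2] grip 60
150 []
180 [285, 286, 287, 288, 289, 290, 291, 292, 293, 294, 295, 296, 302, 303, 304, 305, 306, 307, 308, 309, 310, 311, 312, 313, 314, 315, 316, 317, 318, 319]
200 [285, 286, 287, 288, 289, 290, 291, 292, 293, 294, 295, 296, 297, 298, 299, 300, 301, 309, 310, 311, 312, 313, 314, 315, 316, 317, 318, 319, 320]
220 [285, 286, 287, 288, 289, 290, 291, 292, 293, 294, 295, 296, 297, 298, 299, 300, 301, 302, 309, 310, 311, 312, 313, 314, 315, 316, 317, 318, 319, 320, 321]
235 [285, 286, 287, 288, 289, 290, 291, 292, 293, 294, 295, 296, 297, 298, 299, 300, 301, 302, 309, 310, 311, 312, 313, 314, 315, 316, 317, 318, 319, 320, 321]
305.5 200 [ 0.42909985 -0.16907444  0.066     ] -0.009847070012643871
319.7 200 [ 0.42842672 -0.1584225   0.066     ] 0.0008260921790849902
305.5 235 [ 0.4563763  -0.16754287  0.066     ] -0.010090234019222231
319.7 235 [ 0.45567738 -0.15663985  0.066     ] 0.0008351623854885549
```

View pics/w6.png

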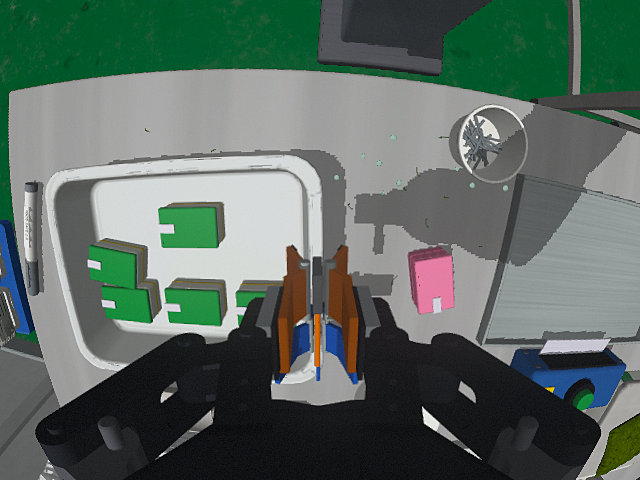

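The orange clip is above the near end of the same lip (columns 309–321 at row 235, 2–3 mm off). The blue clip stands ahead of it. Lowering.

>>> play_rows(
  motion=[
    {"gripper": 1,"x": 0,"y": -0.25,"z": -3,"yaw": 0},
    {"gripper": 1,"x": 0,"y": -0.25,"z": -6,"yaw": 0},
    {"gripper": 1,"x": 0,"y": -0.25,"z": -7,"yaw": 0},
    {"gripper": 1,"x": 0,"y": -0.25,"z": -8,"yaw": 0},
    {"gripper": 1,"x": 0,"y": -0.25,"z": -8.6,"yaw": 0},
    {"gripper": 1,"x": 0,"y": -0.25,"z": -9,"yaw": 0},
    {"gripper": 1,"x": 0,"y": -0.25,"z": -9,"yaw": 0},
    {"gripper": 1,"x": 0,"y": -0.25,"z": -9,"yaw": 0},
  ],
)

```text
t: 33.15
eef_pos: [0.4508, -0.1609, 0.1092]
tool_rot: [0.0, -0.033, 0.999, -0.0]
ft_force: [0.6, 0.2, -0.1]
gripper_width: 0.0277
gripper_force: 60.3
```

>>> play_rows(
  motion=[
    {"gripper": 1,"x": 0,"y": 0,"z": -0.2,"yaw": 0},
    {"gripper": 1,"x": 0,"y": 0,"z": -0.2,"yaw": 0},
  ],
)

```text
t: 33.35
eef_pos: [0.4509, -0.161, 0.1078]
tool_rot: [0.001, -0.033, 0.999, -0.001]
ft_force: [-2.1, 1.5, 8.0]
gripper_width: 0.0278
gripper_force: 61.3
```

>>> play_rows(
  motion=[
    {"gripper": 1,"x": 0,"y": 0,"z": -0.2,"yaw": 0},
    {"gripper": 1,"x": 0,"y": 0,"z": -0.2,"yaw": 0},
    {"gripper": 1,"x": 0,"y": 0,"z": -0.05,"yaw": 0},
    {"gripper": 0.5,"x": 0,"y": 0,"z": -0.05,"yaw": 0},
    {"gripper": 0.25,"x": 0,"y": 0,"z": -0.05,"yaw": 0},
    {"gripper": 0,"x": 0,"y": 0,"z": -0.05,"yaw": 0},
    {"gripper": 0,"x": 0,"y": 0,"z": -0.05,"yaw": 0},
    {"gripper": 0,"x": 0,"y": 0,"z": 4,"yaw": 0},
  ],
)

```text
t: 34.15
eef_pos: [0.4483, -0.1596, 0.1431]
tool_rot: [-0.004, -0.032, 0.999, 0.002]
ft_force: [0.6, -0.2, 0.0]
gripper_width: 0.0856
gripper_force: 0.0
```

>>> play_rows(
  motion=[
    {"gripper": 0,"x": 0,"y": 0,"z": 4.5,"yaw": 0},
    {"gripper": 0,"x": 0,"y": 0,"z": 8,"yaw": 0},
    {"gripper": 0.5,"x": 3,"y": 3.5,"z": 8,"yaw": 0},
    {"gripper": 1,"x": 5,"y": 7.5,"z": 8,"yaw": 0},
    {"gripper": 1,"x": 7,"y": 11.5,"z": 8,"yaw": 0},
    {"gripper": 1,"x": 9,"y": 15.5,"z": 8,"yaw": 0},
    {"gripper": 1,"x": 11,"y": 19.5,"z": 8,"yaw": 0},
    {"gripper": 1,"x": 13,"y": 23.5,"z": 8,"yaw": 0},
  ],
)

```text
t: 34.95
eef_pos: [0.5811, 0.0761, 0.2264]
tool_rot: [-0.0, -0.033, 0.999, -0.0]
ft_force: [0.7, -0.7, 0.5]
gripper_width: 0.0004
gripper_force: 0.0
```

```bash
python3 - <<'E'
from h import *
p=read_camera("scene"); t=read_camera("top"); st(); packs(t)
for n,pic in (("scene",p),("top",t)):
  for k in ("clip_blue","clip_orange","call_button_top"):
    for r in models.spot_in(k,pic)[:1]: print(n,k,r["confidence"],w(r["position"],pic))
h=cv2.cvtColor(t["img"],cv2.COLOR_BGR2HSV)[190:222,255:290]; m=(h[...,0]>45)&(h[...,0]<85)&(h[...,1]>120)
ys,xs=np.nonzero(m); print("button",m.sum(),onplane(xs.mean()+255,ys.mean()+190,.07,t))
a=p["img"][250:430,320:520]; cv2.imwrite("pics/s7.png",cv2.resize(a,(667,600),interpolation=cv2.INTER_CUBIC))
E
```

```text
t 35.0 pos [0.5819 0.0785 0.2256] th 94.0 width -0.000 F [ 0.4 -0.7  0.1] grip 0
pack 0.526 -0.351 short-dir 91 deg size 71x64
pack 0.537 -0.201 short-dir 1 deg size 32x48
pack 0.540 -0.270 short-dir 1 deg size 32x52
pack 0.463 -0.271 short-dir 4 deg size 32x51
scene clip_blue 0.79 [ 0.52316675 -0.15285679  0.10145466]
scene clip_orange 0.87 [ 0.44632601 -0.15834672  0.10212712]
scene call_button_top 0.42 [0.62973125 0.16345076 0.07104869]
top clip_blue 0.53 [ 0.52513968 -0.15953656  0.10597257]
top clip_orange 0.87 [ 0.4508259  -0.16564287  0.10532911]
top call_button_top 0.55 [ 0.53004685 -0.1556938   0.10520259]
button 0 [nan nan nan]<stdin>:7: RuntimeWarning: Mean of empty slice.
  ret = ret.dtype.type(ret / rcount)
```

View pics/s7.png

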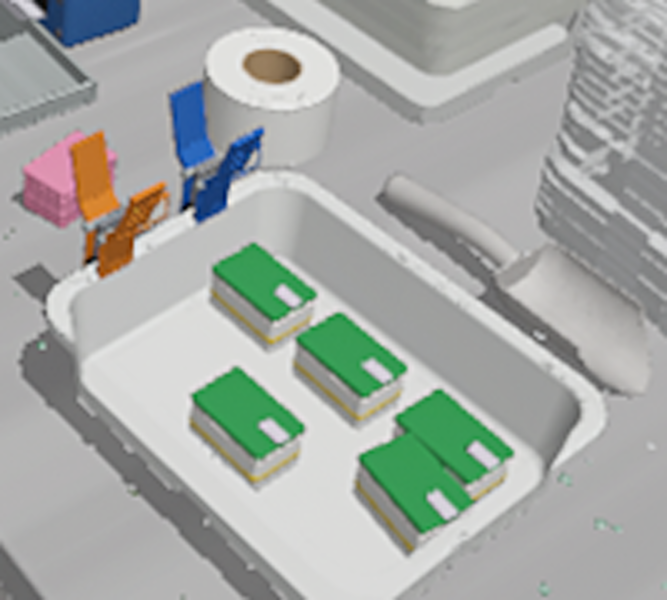

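Both clips bite the rim upright, and the packs rest in the tray. Going to the button.

>>> play_rows(
  motion=[
    {"gripper": 1,"x": 2.8,"y": 4.5,"z": -1,"yaw": 0},
    {"gripper": 1,"x": 5.5,"y": 9,"z": -4,"yaw": 0},
    {"gripper": 1,"x": 5.5,"y": 9.1,"z": -7,"yaw": 0},
    {"gripper": 1,"x": 5.5,"y": 9.1,"z": -10,"yaw": 0},
    {"gripper": 1,"x": 5.5,"y": 9.1,"z": -12,"yaw": 0},
    {"gripper": 1,"x": 5.5,"y": 9.1,"z": -12,"yaw": 0},
  ],
)

```text
t: 35.95
eef_pos: [0.6339, 0.164, 0.1038]
tool_rot: [-0.003, -0.032, 0.999, -0.0]
ft_force: [-0.4, -0.2, 0.9]
gripper_width: 0.0002
gripper_force: 0.0
```

```bash
python3 - <<'E'
from h import *
p=read_camera("scene"); P,_=st(); print(px(P,p))
h=cv2.cvtColor(p["img"],cv2.COLOR_BGR2HSV)[200:245,310:355]; m=(h[...,0]>45)&(h[...,0]<85)&(h[...,1]>120)
ys,xs=np.nonzero(m); print("button",m.sum(),xs.min()+310,xs.max()+310,ys.min()+200,ys.max()+200)
print(px((.637,.171,.07),p), onplane((xs.min()+xs.max())/2+310,(ys.min()+ys.max())/2+200,.068,p))
cv2.imwrite("pics/s8.png",cv2.resize(p["img"][170:260,280:400],(800,600),interpolation=cv2.INTER_CUBIC))
E
```

```text
t 36.0 pos [0.6349 0.1641 0.106 ] th 93.7 width -0.000 F [0.7 0.3 1.1] grip 0
(np.float64(334.7536332948863), np.float64(211.12123182665493))
button 90 310 339 212 226
(np.float64(333.5260590919307), np.float64(221.82807876861722)) [0.62694866 0.19759615 0.068     ]
```

View pics/s8.png

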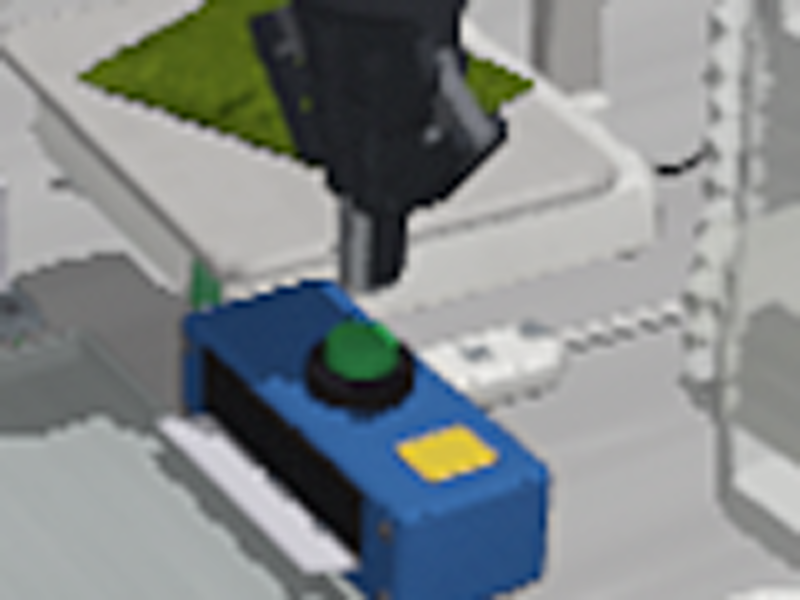

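The closed fingertips (crop 375,280) are above the button (362,345), about 5–7 mm short in y. Correcting, then pressing.

>>> play_rows(
  motion=[
    {"gripper": 1,"x": 0.2,"y": 0.5,"z": -1,"yaw": 0},
    {"gripper": 1,"x": 0.2,"y": 0.5,"z": -2,"yaw": 0},
    {"gripper": 1,"x": 0.2,"y": 0.5,"z": -2.5,"yaw": 0},
    {"gripper": 1,"x": 0.2,"y": 0.5,"z": -2.5,"yaw": 0},
    {"gripper": 1,"x": 0.2,"y": 0.5,"z": -2.5,"yaw": 0},
  ],
)

```text
t: 36.5
eef_pos: [0.6375, 0.1703, 0.0818]
tool_rot: [0.0, -0.033, 0.999, -0.0]
ft_force: [-0.2, -0.5, -0.0]
gripper_width: -0.0003
gripper_force: 0.0
```

>>> play_rows(
  motion=[
    {"gripper": 1,"x": 0,"y": 0,"z": -0.4,"yaw": 0},
    {"gripper": 1,"x": 0,"y": 0,"z": -0.8,"yaw": 0},
    {"gripper": 1,"x": 0,"y": 0,"z": -0.8,"yaw": 0},
  ],
)

```text
t: 36.8
eef_pos: [0.6379, 0.1703, 0.0736]
tool_rot: [0.0, -0.033, 0.999, 0.0]
ft_force: [0.1, -0.1, 2.7]
gripper_width: -0.0002
gripper_force: 1.7
```

>>> play_rows(
  motion=[
    {"gripper": 1,"x": 0,"y": 0,"z": -0.3,"yaw": 0},
    {"gripper": 1,"x": 0,"y": 0,"z": -0.3,"yaw": 0},
  ],
)

```text
t: 37.0
eef_pos: [0.6378, 0.1703, 0.0712]
tool_rot: [0.001, -0.033, 0.999, 0.0]
ft_force: [0.4, -0.8, 3.8]
gripper_width: -0.0
gripper_force: 2.4
```

>>> play_rows(
  motion=[
    {"gripper": 1,"x": 0,"y": 0,"z": -0.3,"yaw": 0},
    {"gripper": 1,"x": 0,"y": 0,"z": -0.3,"yaw": 0},
  ],
)

```text
t: 37.2
eef_pos: [0.638, 0.1704, 0.0708]
tool_rot: [0.002, -0.033, 0.999, 0.0]
ft_force: [-6.9, -1.0, 24.2]
gripper_width: -0.0
gripper_force: 12.1
```

Hit the stop at 24 N, so the button is fully in. Retreating and checking.

>>> play_rows(
  motion=[
    {"gripper": 1,"x": 0,"y": 0,"z": 0,"yaw": 0},
    {"gripper": 1,"x": 0,"y": 0,"z": 2,"yaw": 0},
    {"gripper": 1,"x": 0,"y": 0,"z": 6,"yaw": 0},
    {"gripper": 1,"x": -2,"y": 0,"z": 11,"yaw": 0},
    {"gripper": 1,"x": -5,"y": 0,"z": 14,"yaw": 0},
    {"gripper": 1,"x": -5,"y": 0,"z": 14,"yaw": 0},
    {"gripper": 1,"x": -5,"y": 0,"z": 14,"yaw": 0},
  ],
)

```text
t: 37.9
eef_pos: [0.5872, 0.1704, 0.2084]
tool_rot: [0.001, -0.033, 0.999, 0.0]
ft_force: [-0.4, 0.6, -0.6]
gripper_width: -0.0001
gripper_force: 0.0
```

```bash
python3 - <<'E'
from h import *
p=read_camera("scene"); t=read_camera("top"); st(); packs(t)
for k in ("clip_blue","clip_orange","tie_tub","label_roll","steel_scoop"):
    for r in models.spot_in(k,p)[:1]: print(k,r["confidence"],w(r["position"],p).round(3))
print(robot.close_job())
E
```

```text
t 38.0 pos [0.5873 0.1702 0.2062] th 93.7 width -0.000 F [-0.1  1.  -0. ] grip 0
pack 0.526 -0.350 short-dir 91 deg size 71x65
pack 0.537 -0.201 short-dir 1 deg size 32x48
pack 0.540 -0.270 short-dir 1 deg size 32x52
pack 0.463 -0.271 short-dir 4 deg size 32x51
clip_blue 0.71 [ 0.522 -0.153  0.099]
clip_orange 0.77 [ 0.45  -0.158  0.106]
tie_tub 0.81 [ 0.377 -0.009  0.024]
label_roll 0.91 [ 0.657 -0.068  0.049]
steel_scoop 0.96 [ 0.694 -0.291  0.016]
the job is handed in; nothing more can be done
None
```

I handed the job in at about 38 s: all five packs are in the food tray, both clips are upright on its rim, the green button was pressed to its stop last, and the tub, roll and scoop are where they were; the hand-in call gave no verdict.

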